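Make up the fitting kits for two kitchen units

TASK

Make up the sample fitting kits for the two units: the green tray (sink cupboard) gets the levelling foot, the concealed hinge and the steel pull; the blue tray (drawer trolley) gets the castor and the beech knob, next to the pot of screws already in it. Set one fitting in each compartment, on the tray floor and the same way up as it stands on the bench; any free compartment of the right tray will do. Leave the dark knob, the black pull and the pot of screws where they are.

Things in the scene. Friction and masses are not known exactly. Their poses are not given: they have to be found in the camera images.
- green_tray: green kit tray, fixed to the bench: 232 mm long (its y), 120 mm wide (x), 26 mm high; floor 4 mm, walls and two full-height cross walls 4 mm thick. Three equal compartments side by side, each 72 mm (y) by 112 mm (x) inside, centred at y = -76, 0, +76 mm. Origin: centre of the underside, on the bench; z up. Empty at the start.
- blue_tray: blue kit tray, fixed to the bench: 232 mm long (its y), 120 mm wide (x), 26 mm high; floor 4 mm, walls and two full-height cross walls 4 mm thick. Three equal compartments side by side, each 72 mm (y) by 112 mm (x) inside, centred at y = -76, 0, +76 mm. Origin: centre of the underside, on the bench; z up. Its middle compartment holds the pot of screws; the two end ones are empty.
- foot_c (a point): levelling foot, standing upright on the bench, 60 mm high: round black pad 48 mm across (8 mm thick, then a cone up to 14 mm height), 17 mm nut from 14 to 20 mm, then an upright threaded steel stem 10 mm across from 20 mm to the top. Point: on its axis, 30 mm above its underside; z up. 70 g.
- hinge_c (a point): bright steel concealed hinge, opened out, cup down, 90 mm long (x), 52 mm wide (y), 22 mm high. -x end: 35 mm cup with 50 mm wide flange, to 14 mm height; +x end: mounting plate with 3 mm thick wings on the bench. Arm along x, 14 mm wide, 10 to 22 mm height: grip it across y. Point: on the centre line between cup and wings, 11 mm above the underside; it spans x = -49 to +41 mm. z up. 90 g.
- steel_pull_c (a point): bright steel D-shaped drawer pull standing on its two feet: bar 84 mm long (its x), 14 mm wide (y), from 20 to 32 mm height, on two 14 mm square feet 64 mm apart. Point: under the middle of the bar, 16 mm above the underside; z up. 80 g.
- castor_c (a point): fixed castor standing on its plate, wheel up, 60 mm high: steel plate 60 (x) by 46 (y) by 4 mm at the bottom, steel fork 30 mm across outside (y), 28 mm wide (x), up to 46 mm height, red wheel 44 mm across, 20 mm thick, in the fork, axle along y at 38 mm height; it does not turn. Point: on the middle axis, 30 mm above the underside; z up. 170 g.
- beech_knob_c (a point): turned mushroom-shaped cabinet knob of pale beech, standing on its narrow foot: 32 mm high, head 36 mm across between 18 and 26 mm height, foot 26 mm across. Point: on its axis, 16 mm above the underside; z up. 35 g.
- dark_knob_c (a point): a knob of the same shape in dark brown wood; not wanted, leave it alone. Point: on its axis, 16 mm above the underside.
- black_pull_c (a point): a pull of the same shape in black; not wanted, leave it alone. Point: under the middle of its bar, 16 mm above the underside.
- screw_pot_c (a point): amber pot of screws with a white lid, 44 mm across, 32 mm high, standing in the middle compartment of the blue tray; leave it there. Point: on its axis, 16 mm above its underside.
There are look-alikes about, which are no part of the job. Leave any orange look-alike of the part that bears hinge_c alone. What is shaped like the part that bears screw_pot_c but yellow is not meant.

How it is judged:
By the outcome, as a careful person would: the job done as asked, in the order asked, and still so for the second after the job is handed in, with the robot touching nothing.
It also fails if it takes over 128 s, if anything falls off the work surface, if the arm or the gripper's body presses on something with over 40 N, if the wrist force passes 120 N, or if a joint passes its speed limit or range.

ROBOT

A 7-joint arm with a two-finger parallel gripper is mounted at the origin on the work surface. World frame = base frame: x ahead of the robot, y to its left, z up, the work surface at z = 0. Lengths are in m, angles in rad, forces in N, time in s.
With the tool pointing down it reaches from about 0.375 to 0.925 m from the base axis. Payload 3.1 kg.
Tool frame: the origin (TCP) lies on the mounting face of the last link; the fingertips stand 173 mm ahead of it and the grasp point (between the pads) lies 155 mm ahead of it; z points along the fingers, y is the direction in which the jaws open and shut (so a half turn about z gives the same grasp; the last joint's range is limited). The gripper opens to 85 mm and grips with 20 to 120 N. Pads are 22 mm wide; open, the fingers measure 114 mm over their backs; the gripper's body (76 mm by 85 mm) begins 54 mm behind the grasp point. The pads swing forward as they close: fully open they stand 13 mm farther back than shut.
Start: joints at [-0.098, 0.383, 0.044, 1.598, -0.018, 1.161, -0.05], TCP at [0.65, 0, 0.405] pointing down, gripper open.
Joint ranges: [-2.61, 2.61], [-0.41, 2.15], [-1.48, 1.57], [0, 2.5], [-1.57, 4.71], [0.05, 1.97], [-2.85, 2.85]. Speed limits (rad/s): [2.79, 2.79, 3.14, 3.14, 3.14, 3.14, 3.14].

INTERFACE

Orientations are given as a 3x3 rotation matrix whose columns are the frame's x, y, z axes.
In Python, from bench import * gives the robot as it stands.
- The arm moves only by the shell command python3 -m crank 'ROWS' [FORCE]. ROWS is JSON, a list of rows, each an object with "gripper": the closure, from -1 (fully open) to 1 (shut); "slide": the shift along the tool's x, y, z in m, a list of three; "delta_rot": the turn, a rotation vector about the tool's x, y, z in rad, a list of three. In form: [{"gripper": gripper, "slide": [dx, dy, dz], "delta_rot": [ax, ay, az]}, ...]. A call has 1 to 8 rows; each row is the pose to reach, as a shift and turn from the pose commanded when the call began, along the tool's axes at that moment; what a row does not reach only later rows make up. A row lasts 1/10 s, in which the tool goes at most 50 mm and 8.59 degrees, less where a joint would pass 70% of its speed; a pose out of reach is approached as far as the arm can. A call with a gripper value outside its range is refused whole. The fingers move at their own pace and stop on an object; FORCE is the grip in N (left out, the last holds). Time passes only in rows, so rows that repeat a pose let the fingers close. It gives the time, the measured TCP pose, the force and the opening at its end, in the units of the state.
- get_state(): the state, without advancing time (a new reading comes with each control period).
- read_camera(name): name is "scene" or "side" or "wrist"; returns a dict with "pixels" (384x512x3 uint8, blue, green, red), "depth" (384x512 float32, m along the optical axis (not along the pixel's ray), 0 where there is no reading), "mtx" (3x3 intrinsics, pixels), "T" (4x4, takes a point from camera to world coordinates). Camera axes: x right, y up, looking along -z (the intrinsics and any distortion apply to the point x, -y, -z); pixel columns grow to the right and rows downward; lengths in m; the calibration is good to about 2 mm. A picture is of the moment at which its call begins.
- close_job(): hands the job in, once; it reports no verdict.
The state is a dict: "time_s": time; "joint_pos": joint angles; "joint_vel": joint speeds; "tau": joint torques, N m; "eef_pos": TCP position; "tcp_rot": TCP orientation; "ft_force": force on the tool from outside, world axes, zero at the start; "ft_torque": the same for the moment, N m; "opening": finger opening in m.
Only numpy, scipy, OpenCV 4.12 (cv2) and the standard library are available. Lean on these libraries where they do the work, as an engineer would, in place of code of your own. Each camera call takes 0.05 s, during which the arm holds its last target.

## Working session

There is one attempt and no reset: what is moved stays moved. The work goes in short steps, Python scripts to look and compute and a shell command to move; the robot and the scene stay as the last step left them, time stands still between calls to the robot, and variables do not carry over. Pictures are saved under pics/ and viewed, and the job is handed in when it is done.

```bash
mkdir -p pics; ls
cat > h.py <<'E'
from bench import *
import numpy as np, cv2
def snap(n,f):
    c=read_camera(n); cv2.imwrite(f'pics/{f}.png',c['pixels']); np.savez(f'pics/{f}.npz',**c); return c
def load(f): return dict(np.load(f'pics/{f}.npz'))
def cloud(c):
    h,w=c['depth'].shape; K=c['mtx']
    u,v=np.meshgrid(np.arange(w),np.arange(h)); d=c['depth']
    P=np.stack([(u-K[0,2])/K[0,0]*d,-(v-K[1,2])/K[1,1]*d,-d],-1)
    return P@c['T'][:3,:3].T+c['T'][:3,3]
E
python3 - <<'E'
from h import *
s=get_state(); print({k:np.round(v,3).tolist() for k,v in s.items()})
for n in ("scene","side","wrist"):
    c=snap(n,n+"0"); print(n,c['T'].round(3).tolist(),c['mtx'].round(1).tolist(),c.keys())
E
```

```text
pics
{'time_s': 0.0, 'joint_pos': [-0.098, 0.384, 0.044, 1.6, -0.018, 1.161, -0.05], 'joint_vel': [-0.0, 0.002, 0.001, 0.001, -0.001, 0.001, 0.001], 'tau': [-0.001, -43.347, 1.024, -24.951, 0.011, 0.011, -0.0], 'eef_pos': [0.65, -0.0, 0.403], 'tcp_rot': [[-0.0, 1.0, -0.003], [1.0, 0.0, -0.0], [-0.0, -0.003, -1.0]], 'ft_force': [0.064, -0.033, -0.23], 'ft_torque': [0.027, -0.044, 0.009], 'opening': 0.085}
scene [[-0.489, -0.523, 0.698, 1.45], [0.872, -0.307, 0.381, 0.499], [0.014, 0.795, 0.606, 0.833], [0.0, 0.0, 0.0, 1.0]] [[397.7, 0.0, 258.8], [0.0, 397.7, 191.6], [0.0, 0.0, 1.0]] dict_keys(['pixels', 'depth', 'mtx', 'T'])
side [[-0.768, 0.338, -0.543, 0.011], [-0.64, -0.414, 0.647, 0.673], [-0.006, 0.845, 0.535, 0.578], [0.0, 0.0, 0.0, 1.0]] [[355.2, 0.0, 254.6], [0.0, 355.2, 193.9], [0.0, 0.0, 1.0]] dict_keys(['pixels', 'depth', 'mtx', 'T'])
wrist [[1.0, -0.001, 0.002, 0.649], [-0.0, 0.956, 0.294, 0.075], [-0.002, -0.294, 0.956, 0.372], [0.0, 0.0, 0.0, 1.0]] [[331.6, 0.0, 266.3], [0.0, 331.6, 188.2], [0.0, 0.0, 1.0]] dict_keys(['pixels', 'depth', 'mtx', 'T'])
```

View images.

View pics/scene0.png

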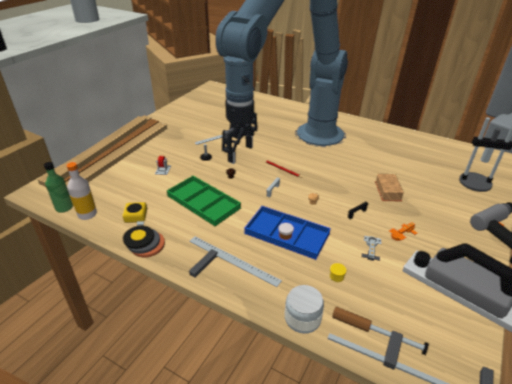

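View pics/side0.png

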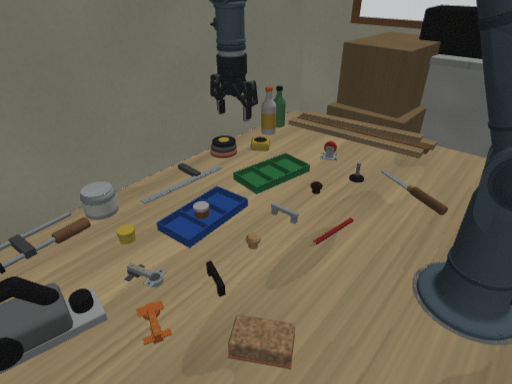

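View pics/wrist0.png

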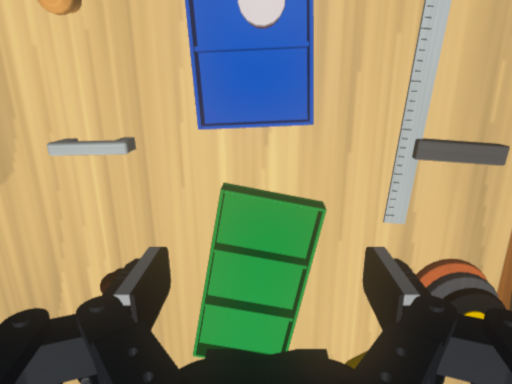

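Run:
```python
from h import *
tiles=[]
for n in ("scene0","side0","wrist0"):
    c=load(n); P=cloud(c); im=c['pixels']
    # bench plane check
    m=(c['depth']>0)&(np.abs(P[...,2])<.02)&(P[...,0]>.3)&(P[...,0]<1)&(np.abs(P[...,1])<.5)
    print(n,'bench z med',np.median(P[m][:,2]).round(4))
    top=np.zeros((560,760,3),np.uint8)  # 1.2 mm/px... x .3-.95, y -.5..+.5
    q=(c['depth']>0)&(P[...,2]<.1)&(P[...,2]>-.02)
    p=P[q];o=np.argsort(p[:,2]);p=p[o];col=im[q][o]
    u=((.46-p[:,1])/.00125).astype(int);v=((.98-p[:,0])/.00125).astype(int)
    k=(u>0)&(u<758)&(v>0)&(v<558)
    for dx in (0,1):
        for dy in (0,1): top[v[k]+dy,u[k]+dx]=col[k]
    cv2.imwrite(f'pics/top_{n}.png',top)
pts=dict(castor=(162,165),foot=(206,152),dark=(231,173),pull=(273,186),beech=(313,198),bpull=(358,209),hinge=(372,247),green=(204,200),blue=(287,232))
P=cloud(load("scene0"))
for k,(u,v) in pts.items(): print(k,P[v,u].round(3))
```

```text
scene0 bench z med 0.0007
side0 bench z med -0.0001
wrist0 bench z med -0.0002
castor [ 0.57  -0.382  0.035]
foot [ 0.403 -0.308  0.024]
dark [ 0.481 -0.144  0.03 ]
pull [0.472 0.019 0.028]
beech [0.467 0.164 0.03 ]
bpull [0.444 0.309 0.028]
hinge [0.58  0.396 0.021]
green [ 0.628 -0.159  0.003]
blue [0.66  0.163 0.035]
```

View pics/top_scene0.png

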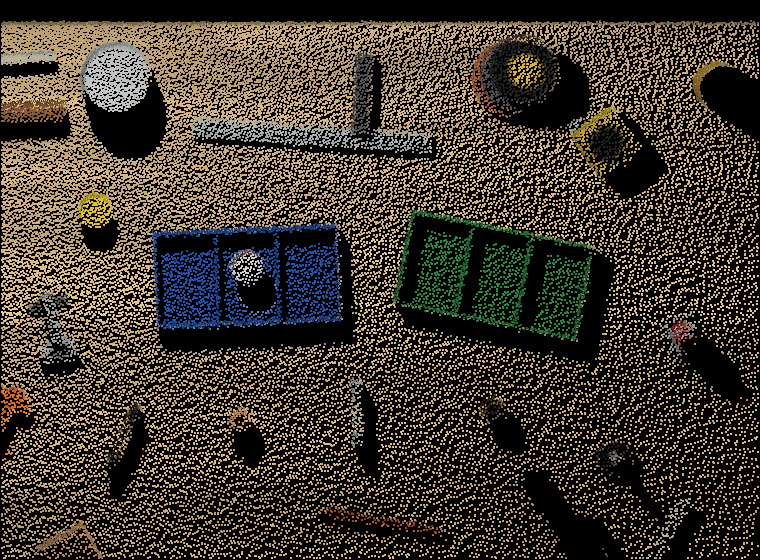

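View pics/top_side0.png

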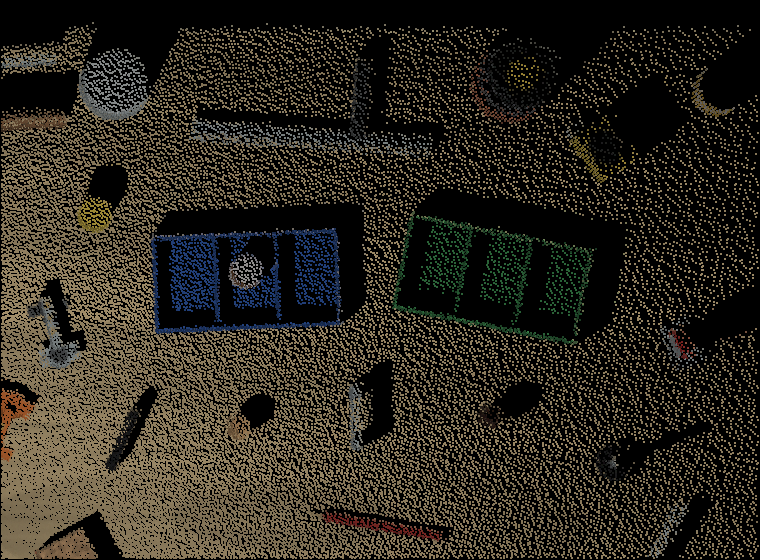

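Run:
```python
from h import *
A=[];C=[];S=[]
for i,n in enumerate(("scene0","side0")):
    c=load(n);P=cloud(c);q=c['depth']>0
    A.append(P[q]);C.append(c['pixels'][q].astype(int));S.append(np.full(q.sum(),i))
A=np.vstack(A);C=np.vstack(C);S=np.hstack(S)
hsv=cv2.cvtColor(C.astype(np.uint8)[None],cv2.COLOR_BGR2HSV)[0].astype(int)
def rect(p):
    (a,b),(w,h),t=cv2.minAreaRect((p[:,:2]*1000).astype(np.float32)); return np.round([a,b,w,h,t],1)
for nm,lo,hi in (("green",45,85),("blue",105,130)):
    m=(hsv[:,0]>lo)&(hsv[:,0]<hi)&(hsv[:,1]>120)&(A[:,2]>.018)&(A[:,2]<.034)&(A[:,0]>.4)&(A[:,0]<.8)&(abs(A[:,1])<.35)
    for s in (0,1): print(nm,s,rect(A[m&(S==s)]),np.median(A[m&(S==s),2]).round(4))
    print(nm,rect(A[m]))
reg=dict(castor=(.57,-.385,.05),foot=(.405,-.31,.04),dark=(.475,-.145,.035),pull=(.47,.015,.06),beech=(.46,.163,.035),bpull=(.44,.305,.065),hinge=(.575,.395,.065),pot=(.65,.155,.035))
for k,(x,y,r) in reg.items():
    z0=.03 if k=='pot' else .004
    m=(np.hypot(A[:,0]-x,A[:,1]-y)<r)&(A[:,2]>z0)&(A[:,2]<.08)
    print(k,'zmax',[np.percentile(A[m&(S==s),2],98).round(3) for s in (0,1)],'n',m.sum())
    for zl,zh in ((z0,.012),(.012,.024),(.024,.036),(.036,.048),(.048,.07)):
        for s in (0,1):
            mm=m&(A[:,2]>zl)&(A[:,2]<zh)&(S==s)
            if mm.sum()>12: print('   ',zl,zh,'cam',s,mm.sum(),'mean',A[mm].mean(0).round(4)[:2],rect(A[mm]))
```

```text
green 0 [ 637.5 -156.7  234.3  122.2   78.6] 0.0226
green 1 [ 631.4 -155.   233.2  123.7   79. ] 0.0215
green [ 634.1 -155.9  234.4  129.4   78.7]
blue 0 [636.5 152.2 123.6 230.2   2.8] 0.0232
blue 1 [629.3 152.5 120.6 233.8   2.6] 0.0222
blue [633.7 152.7 129.4 233.8   2.6]
castor zmax [np.float64(0.061), np.float64(0.058)] n 367
    0.004 0.012 cam 0 67 mean [ 0.5679 -0.3868] [ 575.6 -386.9   79.3   75.3   47. ]
    0.004 0.012 cam 1 32 mean [ 0.5495 -0.3862] [ 554.2 -391.2   54.4   38.9   17.6]
    0.012 0.024 cam 0 19 mean [ 0.562  -0.3895] [ 561.4 -394.8   24.4   30.6   25.2]
    0.012 0.024 cam 1 23 mean [ 0.5497 -0.3821] [ 550.2 -383.2   26.7    9.6   21.4]
    0.024 0.036 cam 0 25 mean [ 0.565  -0.3865] [ 560.1 -387.1   20.9   39.9   69.9]
    0.024 0.036 cam 1 34 mean [ 0.5471 -0.385 ] [ 548.5 -385.8   38.6   12.5   33.2]
    0.036 0.048 cam 0 40 mean [ 0.5652 -0.3884] [ 561.9 -392.6   33.    36.2   39.1]
    0.036 0.048 cam 1 45 mean [ 0.5502 -0.3857] [ 550.6 -388.    43.    27.    22.6]
    0.048 0.07 cam 0 39 mean [ 0.5627 -0.3924] [ 558.5 -395.6   37.5   21.2   26.4]
   
[... 2917 characters left out ...]
 119.   90.8  21.4]
    0.004 0.012 cam 1 87 mean [0.5599 0.3984] [560.1 400.   87.6  37.4  35.3]
    0.012 0.024 cam 0 165 mean [0.5636 0.391 ] [570.1 395.9  88.1  46.7  19.2]
    0.012 0.024 cam 1 374 mean [0.5561 0.3926] [566.3 390.8  87.5  50.9   9.3]
    0.024 0.036 cam 0 14 mean [0.5874 0.3948] [584.4 394.5  60.8  10.   11.6]
pot zmax [np.float64(0.039), np.float64(0.037)] n 267
    0.024 0.036 cam 0 56 mean [0.6493 0.1503] [647.3 150.1  41.7  39.6  42.2]
    0.024 0.036 cam 1 100 mean [0.6399 0.1553] [640.5 153.   40.9  43.3  46.8]
    0.036 0.048 cam 0 75 mean [0.6478 0.1533] [647.3 152.1  39.2  38.7  25.4]
    0.036 0.048 cam 1 36 mean [0.6381 0.1518] [639.7 151.2  37.7  35.   81.5]
```

Run:
```python
from h import *
c=load("wrist0");P=cloud(c);q=c['depth']>0
hsv=cv2.cvtColor(c['pixels'],cv2.COLOR_BGR2HSV).astype(int)
print(P[346,210],P[190,225],P[205,323], 'fingers',P[262,150],P[262,380])
def rect(p):
    (a,b),(w,h),t=cv2.minAreaRect((p[:,:2]*1000).astype(np.float32)); return np.round([a,b,w,h,t],1)
for nm,lo,hi in (("green",45,85),("blue",105,130)):
    m=(hsv[...,0]>lo)&(hsv[...,0]<hi)&(hsv[...,1]>120)&q&(P[...,2]>.021)&(P[...,2]<.034)
    p=P[m];print(nm,rect(p),p.min(0).round(3),p.max(0).round(3),np.median(p[:,2]))
m=q&(P[...,2]>.025)&(P[...,2]<.036)&(abs(P[...,0]-.46)<.03)&(abs(P[...,1]-.015)<.08)
print('pull?',m.sum(),rect(P[m]))
m=q&(P[...,2]>.02)&(P[...,2]<.05)&(P[...,0]<.53); ys,xs=np.where(m);print(xs.min(),xs.max(),ys.min(),ys.max(),P[m].mean(0))
print('pull px',P[147,90],P[147,60],P[147,125])
```

```text
[ 0.57227841 -0.25863938  0.00860264] [ 0.60274068 -0.03366705  0.02545666] [ 0.7130036  -0.05523532  0.0139787 ] fingers [0.60394462 0.01065232 0.25902934] [0.69179885 0.01100848 0.25948492]
green [ 633.4 -156.8  231.3  119.    78.6] [ 0.553 -0.26   0.021] [ 0.714 -0.032  0.028] 0.024676280028803038
blue [633.7  95.  118.7 119.    2.3] [0.572 0.033 0.021] [0.695 0.152 0.028] 0.024830823586777462
pull? 794 [460.   13.1  59.9  14.4   1.1]
38 130 0 383 [0.45992471 0.02432478 0.02955145]
pull px [0.46379245 0.01432671 0.02860781] [0.43484503 0.01500269 0.03248134] [0.5011257  0.01463514 0.03029755]
```

```bash
R='{"gripper":-1,"slide":[-0.308,-0.245,0.07],"delta_rot":[0,0,0]}'; true; python3 -m crank '[{"gripper":-1,"slide":[-0.308,-0.245,0.07],"delta_rot":[0,0,0]},{"gripper":-1,"slide":[-0.308,-0.245,0.07],"delta_rot":[0,0,0]},{"gripper":-1,"slide":[-0.308,-0.245,0.07],"delta_rot":[0,0,0]},{"gripper":-1,"slide":[-0.308,-0.245,0.07],"delta_rot":[0,0,0]},{"gripper":-1,"slide":[-0.308,-0.245,0.07],"delta_rot":[0,0,0]},{"gripper":-1,"slide":[-0.308,-0.245,0.07],"delta_rot":[0,0,0]},{"gripper":-1,"slide":[-0.308,-0.245,0.07],"delta_rot":[0,0,0]},{"gripper":-1,"slide":[-0.308,-0.245,0.07],"delta_rot":[0,0,0]}]' 40
python3 - <<'E'
from h import *
snap("wrist","w1"); snap("scene","s1")
s=get_state();print(s['time_s'],s['eef_pos'],s['tcp_rot'].round(3) if hasattr(s['tcp_rot'],'round') else s['tcp_rot'])
E
```

```text
time_s: 0.95
eef_pos: [0.4034, -0.3092, 0.3343]
tcp_rot: [[-0.0, 1.0, 0.0], [1.0, 0.0, 0.0], [0.0, 0.0, -1.0]]
ft_force: [0.6, -1.1, -0.3]
opening: 0.0852
1.05 [ 0.39824667 -0.31417886  0.33328863] [[ 0.014  1.    -0.006]
 [ 1.    -0.014 -0.002]
 [-0.002 -0.006 -1.   ]]
```

View pics/w1.png

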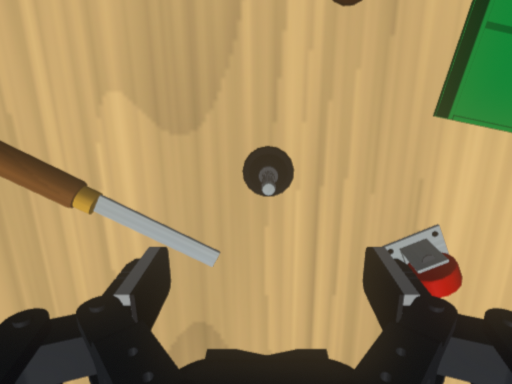

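```bash
cat >> h.py <<'E'
def rect(p):
    (a,b),(w,h),t=cv2.minAreaRect((p[:,:2]*1000).astype(np.float32)); return np.round([a,b,w,h,t],1)
def st():
    s=get_state(); print('t',round(float(s['time_s']),2),'eef',np.round(s['eef_pos'],4),'open',round(float(s['opening']),4),'F',np.round(s['ft_force'],1),'yawx',np.round(np.degrees(np.arctan2(s['tcp_rot'][1][0],s['tcp_rot'][0][0])),1)); return s
def pts(c,x,y,r,zl,zh):
    P=cloud(c);m=(c['depth']>0)&(np.hypot(P[...,0]-x,P[...,1]-y)<r)&(P[...,2]>zl)&(P[...,2]<zh);return P[m]
E
python3 - <<'E'
from h import *
c=snap("wrist","w2");s=st()
for zl,zh in ((.003,.012),(.012,.022),(.022,.045),(.045,.07)):
    p=pts(c,.405,-.308,.04,zl,zh)
    if len(p)>3: print(zl,len(p),p.mean(0).round(4),rect(p))
for zl,zh in ((.002,.008),(.01,.03),(.03,.05),(.05,.07)):
    p=pts(c,.557,-.39,.05,zl,zh)
    if len(p)>3: print('castor',zl,len(p),p.mean(0).round(4),rect(p))
s=st()
E
```

```text
t 1.1 eef [ 0.4013 -0.3113  0.3338] open 0.0853 F [ 0.7  1.2 -0.9] yawx 89.5
0.003 1442 [ 0.4043 -0.3069  0.0082] [ 404.4 -309.7   46.9   47.    64.6]
0.012 329 [ 0.4038 -0.3066  0.0155] [ 404.1 -308.5   24.3   23.1    7.6]
0.022 90 [ 0.4039 -0.3058  0.0336] [ 404.3 -306.7   10.8    4.8    0.7]
0.045 206 [ 0.4042 -0.3085  0.0568] [ 404.3 -309.3   10.9    9.8    1.5]
castor 0.002 1200 [ 0.5483 -0.3887  0.0037] [ 552.9 -391.    61.8   47.8   38. ]
castor 0.01 441 [ 0.5475 -0.3845  0.0205] [ 548.9 -387.2   35.    16.4   42.1]
castor 0.03 1034 [ 0.5472 -0.3887  0.0421] [ 550.8 -391.6   43.3   29.6   28.1]
castor 0.05 991 [ 0.5519 -0.3953  0.056 ] [ 553.8 -396.5   35.9   20.8   26. ]
t 1.1 eef [ 0.4013 -0.3113  0.3338] open 0.0853 F [ 0.7  1.2 -0.9] yawx 89.5
```

```bash
python3 -m crank '[{"gripper":-1,"slide":[-0.001,-0.001,0.05],"delta_rot":[0,0,0]},{"gripper":-1,"slide":[-0.001,-0.001,0.1],"delta_rot":[0,0,0]},{"gripper":-1,"slide":[-0.001,-0.001,0.134],"delta_rot":[0,0,0]},{"gripper":-1,"slide":[-0.001,-0.001,0.134],"delta_rot":[0,0,0]},{"gripper":-1,"slide":[-0.001,-0.001,0.134],"delta_rot":[0,0,0]},{"gripper":-1,"slide":[-0.001,-0.001,0.134],"delta_rot":[0,0,0]}]' 40
python3 - <<'E'
from h import *
st();snap("wrist","w3");snap("side","sd3")
E
```

```text
time_s: 1.7
eef_pos: [0.4058, -0.3094, 0.2028]
tcp_rot: [[-0.001, 1.0, 0.004], [1.0, 0.001, -0.002], [-0.002, 0.004, -1.0]]
ft_force: [0.5, -0.2, 0.8]
opening: 0.0852
t 1.7 eef [ 0.4058 -0.3094  0.2028] open 0.0852 F [ 0.5 -0.2  0.8] yawx 90.1
```

View pics/w3.png

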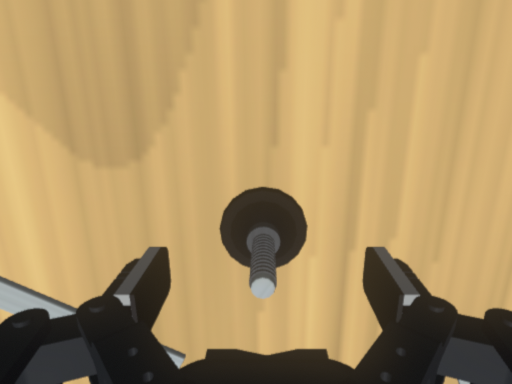

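View pics/sd3.png

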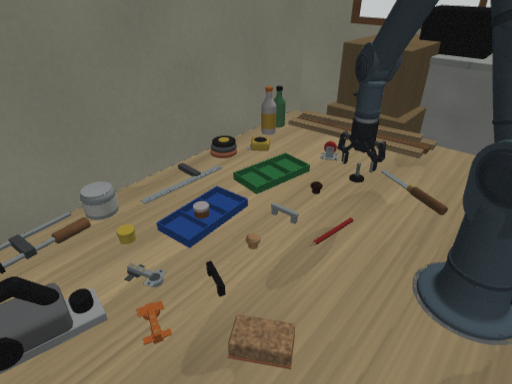

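```bash
python3 -m crank '[{"gripper":1,"slide":[0,0,0],"delta_rot":[0,0,0]},{"gripper":1,"slide":[0,0,0],"delta_rot":[0,0,0]},{"gripper":1,"slide":[0,0,0],"delta_rot":[0,0,0]},{"gripper":1,"slide":[0,0,0],"delta_rot":[0,0,0]},{"gripper":1,"slide":[0,0,0],"delta_rot":[0,0,0]},{"gripper":1,"slide":[0,0,0],"delta_rot":[0,0,0]},{"gripper":1,"slide":[0,0,0],"delta_rot":[0,0,0]}]' 40
python3 - <<'E'
from h import *
st();snap("wrist","w4")
E
```

```text
time_s: 2.5
eef_pos: [0.4039, -0.3089, 0.2005]
tcp_rot: [[0.0, 1.0, -0.0], [1.0, -0.0, 0.0], [0.0, -0.0, -1.0]]
ft_force: [0.2, -0.7, -0.8]
opening: 0.0086
t 2.5 eef [ 0.4039 -0.3089  0.2005] open 0.0086 F [ 0.2 -0.7 -0.8] yawx 90.0
```

View pics/w4.png

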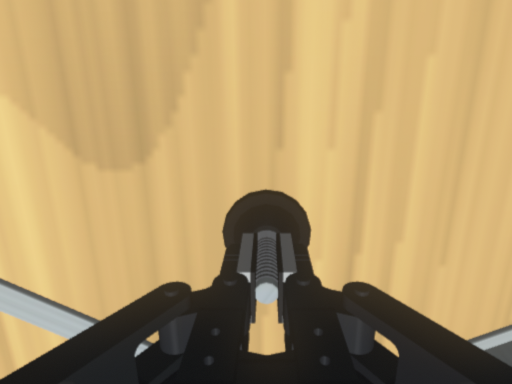

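```bash
python3 -m crank '[{"gripper":1,"slide":[0,0,-0.03],"delta_rot":[0,0,0]},{"gripper":1,"slide":[0,0,-0.07],"delta_rot":[0,0,0]},{"gripper":1,"slide":[0.01,0.03,-0.1],"delta_rot":[0,0,0]},{"gripper":1,"slide":[0.026,0.07,-0.1],"delta_rot":[0,0,0]},{"gripper":1,"slide":[0.042,0.115,-0.1],"delta_rot":[0,0,0]},{"gripper":1,"slide":[0.058,0.16,-0.1],"delta_rot":[0,0,0]},{"gripper":1,"slide":[0.07,0.195,-0.1],"delta_rot":[0,0,0]},{"gripper":1,"slide":[0.078,0.215,-0.1],"delta_rot":[0,0,0]}]'
python3 -m crank '[{"gripper":1,"slide":[0,0,0],"delta_rot":[0,0,0]},{"gripper":1,"slide":[0,0,0],"delta_rot":[0,0,0]}]'
python3 - <<'E'
from h import *
c=snap("wrist","w5")
E
```

```text
time_s: 3.35
eef_pos: [0.6222, -0.2279, 0.3002]
tcp_rot: [[-0.004, 1.0, 0.002], [1.0, 0.004, 0.001], [0.001, 0.002, -1.0]]
ft_force: [-0.8, 0.0, -1.1]
opening: 0.0087
time_s: 3.55
eef_pos: [0.6186, -0.2308, 0.2998]
tcp_rot: [[-0.001, 1.0, -0.002], [1.0, 0.001, 0.0], [0.0, -0.002, -1.0]]
ft_force: [-0.7, 0.1, -1.0]
opening: 0.0085
```

View pics/w5.png

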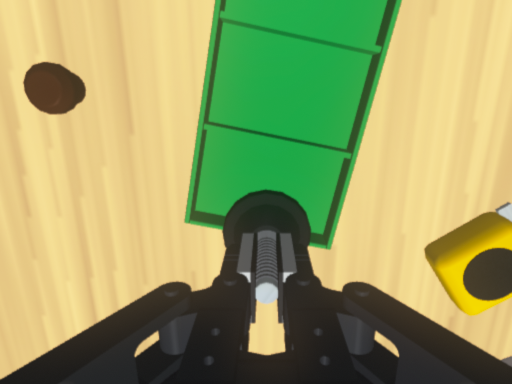

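Run:
```python
from h import *
c=load("w5");P=cloud(c)
for u,v in ((189,220),(328,247),(205,125),(350,154),(222,18),(379,51)): 
    K=c['mtx'];d=np.array([(u-K[0,2])/K[0,0],-(v-K[1,2])/K[1,1],-1]);d=c['T'][:3,:3]@d;o=c['T'][:3,3];print((u,v),(o+d*(.026-o[2])/d[2]).round(4))
```

```text
(189, 220) [ 0.5564 -0.2566  0.026 ]
(328, 247) [ 0.6672 -0.28    0.026 ]
(205, 125) [ 0.5729 -0.1826  0.026 ]
(350, 154) [ 0.6793 -0.2037  0.026 ]
(222, 18) [ 0.5879 -0.1127  0.026 ]
(379, 51) [ 0.6936 -0.1329  0.026 ]
```

```bash
python3 -m crank '[{"gripper":1,"slide":[0,0,0.04],"delta_rot":[0,0,0]},{"gripper":1,"slide":[0,0,0.075],"delta_rot":[0,0,0]},{"gripper":1,"slide":[0,0,0.088],"delta_rot":[0,0,0]},{"gripper":1,"slide":[0,0,0.092],"delta_rot":[0,0,0]},{"gripper":1,"slide":[0,0,0.0945],"delta_rot":[0,0,0]},{"gripper":1,"slide":[0,0,0.0955],"delta_rot":[0,0,0]},{"gripper":1,"slide":[0,0,0.0955],"delta_rot":[0,0,0]}]'
```

```text
time_s: 4.3
eef_pos: [0.6198, -0.2314, 0.207]
tcp_rot: [[0.0, 1.0, 0.003], [1.0, -0.0, -0.001], [-0.001, 0.003, -1.0]]
ft_force: [-0.1, -0.2, -1.6]
opening: 0.0088
```

```bash
python3 -m crank '[{"gripper":1,"slide":[0,0,0],"delta_rot":[0,0,0]},{"gripper":1,"slide":[0,0,0.001],"delta_rot":[0,0,0]},{"gripper":1,"slide":[0,0,0.001],"delta_rot":[0,0,0]},{"gripper":1,"slide":[0,0,0.001],"delta_rot":[0,0,0]}]'
```

```text
time_s: 4.7
eef_pos: [0.6193, -0.231, 0.2046]
tcp_rot: [[-0.0, 1.0, 0.001], [1.0, 0.0, -0.0], [-0.0, 0.001, -1.0]]
ft_force: [-0.6, -0.5, 0.8]
opening: 0.0088
```

```bash
python3 -m crank '[{"gripper":-0.2,"slide":[0,0,0],"delta_rot":[0,0,0]},{"gripper":-0.2,"slide":[0,0,0],"delta_rot":[0,0,0]},{"gripper":-0.2,"slide":[0,0,0],"delta_rot":[0,0,0]},{"gripper":-0.2,"slide":[0,0,0],"delta_rot":[0,0,0]},{"gripper":-0.2,"slide":[0,0,-0.03],"delta_rot":[0,0,0]},{"gripper":-0.2,"slide":[0,0,-0.07],"delta_rot":[0,0,0]},{"gripper":-1,"slide":[0,0,-0.11],"delta_rot":[0,0,0]},{"gripper":-1,"slide":[0,0,-0.14],"delta_rot":[0,0,0]}]'
python3 - <<'E'
from h import *
snap("wrist","w6");st()
c=load("w6")
p=pts(c,.619,-.231,.04,.048,.075);print(p.mean(0),rect(p))
p=pts(c,.619,-.231,.04,.01,.02);print(p.mean(0),rect(p))
E
```

```text
time_s: 5.5
eef_pos: [0.6194, -0.2313, 0.3471]
tcp_rot: [[0.0, 1.0, 0.003], [1.0, -0.0, -0.001], [-0.001, 0.003, -1.0]]
ft_force: [-0.1, -0.5, 0.8]
opening: 0.0778
t 5.55 eef [ 0.6212 -0.2321  0.353 ] open 0.0841 F [ 0.6 -0.2  2.3] yawx 90.0
[ 0.6189624  -0.23054015  0.06072151] [ 618.8 -231.5   10.7   10.3   20. ]
[ 0.61854397 -0.23117607  0.01312005] [ 619.1 -230.5   76.7   46.5   77.9]
```

View pics/w6.png

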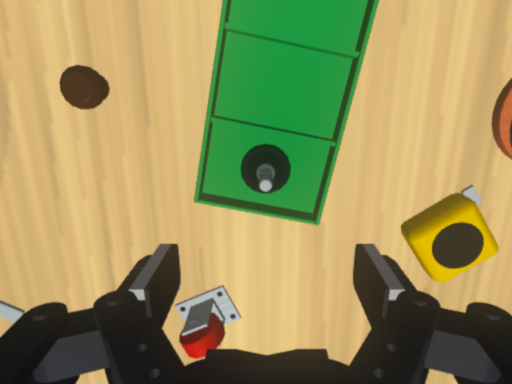

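```bash
python3 -m crank '[{"gripper":-1,"slide":[0.05,0,0],"delta_rot":[0,0,0.15]},{"gripper":-1,"slide":[0.1,0,0],"delta_rot":[0,0,0.3]},{"gripper":-1,"slide":[0.15,0,0],"delta_rot":[0,0,0.45]},{"gripper":-1,"slide":[0.2,0,0],"delta_rot":[0,0,0.6]},{"gripper":-1,"slide":[0.25,-0.01,0],"delta_rot":[0,0,0.75]},{"gripper":-1,"slide":[0.3,-0.02,0],"delta_rot":[0,0,0.9]},{"gripper":-1,"slide":[0.35,-0.03,0],"delta_rot":[0,0,1.05]},{"gripper":-1,"slide":[0.4,-0.04,0],"delta_rot":[0,0,1.2]}]'
python3 - <<'E'
from h import *
s=st();print(s['joint_pos']);R=np.array(s['tcp_rot']);
d=np.array([.57,.392,.345])-s['eef_pos'];print(R.T@d)
E
```

```text
time_s: 6.35
eef_pos: [0.5819, 0.1535, 0.3441]
tcp_rot: [[0.919, 0.395, 0.0], [0.395, -0.919, 0.0], [0.0, 0.0, -1.0]]
ft_force: [0.6, -0.4, 0.1]
opening: 0.0851
t 6.35 eef [0.5819 0.1535 0.3441] open 0.0851 F [ 0.6 -0.4  0.1] yawx 23.3
[-0.54011827  0.35805838  0.25946245  1.78424671 -0.10621368  1.01270232
 -1.40454157]
[ 0.08338446 -0.22380448 -0.00090599]
```

```bash
python3 -m crank '[{"gripper":-1,"slide":[0.016,-0.046,0],"delta_rot":[0,0,0.02]},{"gripper":-1,"slide":[0.032,-0.092,0],"delta_rot":[0,0,0.02]},{"gripper":-1,"slide":[0.048,-0.138,0],"delta_rot":[0,0,0.02]},{"gripper":-1,"slide":[0.064,-0.184,0],"delta_rot":[0,0,0.02]},{"gripper":-1,"slide":[0.072,-0.211,0],"delta_rot":[0,0,0.02]},{"gripper":-1,"slide":[0.072,-0.211,0],"delta_rot":[0,0,0.02]},{"gripper":-1,"slide":[0.072,-0.211,0],"delta_rot":[0,0,0.02]},{"gripper":-1,"slide":[0.072,-0.211,0],"delta_rot":[0,0,0.02]}]'
python3 - <<'E'
from h import *
s=st();c=snap("wrist","w7")
for a,b in ((.002,.006),(.006,.012),(.012,.017),(.017,.026)):
    p=pts(c,.568,.393,.06,a,b)
    if len(p)>5: print(a,b,len(p),p.mean(0).round(4),rect(p))
E
```

```text
time_s: 7.15
eef_pos: [0.5648, 0.3717, 0.3439]
tcp_rot: [[0.925, 0.38, 0.0], [0.38, -0.925, -0.002], [-0.001, 0.002, -1.0]]
ft_force: [0.0, -0.6, 0.1]
opening: 0.0856
t 7.15 eef [0.5648 0.3717 0.3439] open 0.0856 F [ 0.  -0.6  0.1] yawx 22.3
0.002 0.006 439 [0.596  0.3992 0.0029] [581.3 389.7  66.2  54.5  29.1]
0.006 0.012 267 [0.5702 0.392  0.0105] [567.5 386.7  89.   47.2   0.8]
0.012 0.017 1116 [0.5388 0.3852 0.0138] [567.1 392.1  88.5  49.9  13.9]
0.017 0.026 1149 [0.5795 0.3951 0.0215] [577.9 394.8  66.3  14.   13.7]
```

View pics/w7.png

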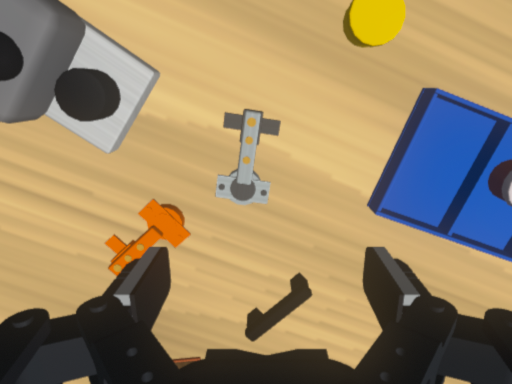

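Run:
```python
from h import *
c=load("w7");P=cloud(c)
a=np.radians(13.8);ex=np.array([np.cos(a),np.sin(a)]);ey=np.array([-ex[1],ex[0]])
p=pts(c,.571,.393,.07,.0018,.03)
q=p[:,:2]-[.571,.393];X=(q@ex)*1e3;Y=(q@ey)*1e3;Z=p[:,2]*1e3
for b in range(-55,50,6):
    m=(X>b)&(X<=b+6)&(abs(Y)<30)
    for lo,hi in ((2,6),(9,16),(16,26)):
        k=m&(Z>lo)&(Z<hi)
        if k.sum()>3: print(b,lo,hi,k.sum(),Y[k].min().round(0),Y[k].max().round(0),Z[k].mean().round(1))
s=st();R=np.array(s['tcp_rot']);print(R.T@(np.array([.572,.3932,.345])-s['eef_pos']), 22.3-13.8)
```

```text
-49 9 16 126 -25.0 25.0 12.5
-43 9 16 306 -25.0 25.0 13.7
-37 9 16 323 -25.0 25.0 14.0
-31 9 16 286 -25.0 25.0 13.8
-31 16 26 4 -2.0 5.0 19.4
-25 2 6 7 -14.0 14.0 4.2
-25 9 16 168 -25.0 24.0 12.9
-25 16 26 91 -7.0 7.0 21.3
-19 2 6 8 -10.0 11.0 4.1
-19 9 16 14 -10.0 10.0 11.3
-19 16 26 100 -7.0 7.0 21.4
-13 16 26 102 -7.0 7.0 21.5
-7 16 26 96 -7.0 7.0 21.7
-1 16 26 106 -7.0 7.0 21.6
5 16 26 105 -7.0 7.0 21.3
11 9 16 26 -9.0 9.0 10.6
11 16 26 103 -7.0 7.0 21.8
17 2 6 80 -26.0 26.0 2.8
17 9 16 24 -9.0 9.0 10.5
17 16 26 111 -7.0 7.0 21.5
23 2 6 178 -26.0 26.0 2.8
23 9 16 24 -9.0 9.0 10.3
23 16 26 112 -7.0 7.0 21.5
29 2 6 158 -26.0 26.0 2.8
29 9 16 25 -9.0 9.0 10.2
29 16 26 115 -7.0 7.0 21.7
35 2 6 6 -7.0 6.0 3.7
35 9 16 36 -9.0 9.0 11.0
35 16 26 104 -7.0 7.0 21.2
t 7.2 eef [0.5651 0.3713 0.344 ] open 0.0855 F [-0.1 -1.   1. ] yawx 22.3
[ 0.0147117  -0.01761624 -0.0010061 ] 8.5
```

Run:
```python
from h import *
for f,tz in (("w4",.2005),("w7",.344)):
    P=cloud(load(f));
    if f=="w4":
        for v in range(226,262,3): print(v,[(u,(P[v,u]*1e3).round(0).tolist()) for u in (242,248,286,292)])
    else:
        for v in range(244,300,6): print(v,[(u,(P[v,u]*1e3).round(0).tolist()) for u in (150,162,385)])
```

```text
226 [(242, [390.0, -303.0, 10.0]), (248, [394.0, -303.0, 12.0]), (286, [413.0, -303.0, 11.0]), (292, [417.0, -303.0, 10.0])]
229 [(242, [391.0, -305.0, 11.0]), (248, [394.0, -304.0, 13.0]), (286, [413.0, -304.0, 12.0]), (292, [417.0, -305.0, 10.0])]
232 [(242, [391.0, -306.0, 12.0]), (248, [394.0, -305.0, 13.0]), (286, [413.0, -305.0, 13.0]), (292, [417.0, -306.0, 11.0])]
235 [(242, [390.0, -308.0, 11.0]), (248, [395.0, -298.0, 33.0]), (286, [412.0, -297.0, 34.0]), (292, [417.0, -308.0, 11.0])]
238 [(242, [392.0, -298.0, 35.0]), (248, [395.0, -298.0, 35.0]), (286, [412.0, -298.0, 36.0]), (292, [417.0, -310.0, 10.0])]
241 [(242, [393.0, -298.0, 39.0]), (248, [395.0, -297.0, 40.0]), (286, [412.0, -298.0, 39.0]), (292, [417.0, -312.0, 10.0])]
244 [(242, [393.0, -298.0, 41.0]), (248, [395.0, -298.0, 41.0]), (286, [412.0, -298.0, 41.0]), (292, [414.0, -298.0, 41.0])]
247 [(242, [393.0, -298.0, 44.0]), (248, [395.0, -298.0, 43.0]), (286, [411.0, -298.0, 44.0]), (292, [414.0, -298.0, 44.0])]
250 [(242, [393.0, -298.0, 47.0]), (248, [396.0, -298.0, 47.0]), (286, [411.0, -298.0, 47.0]), (292,
[... 645 characters left out ...]
.0]), (385, [592.0, 333.0, 196.0])]
262 [(150, [557.0, 417.0, 200.0]), (162, [554.0, 413.0, 192.0]), (385, [591.0, 333.0, 199.0])]
268 [(150, [558.0, 415.0, 204.0]), (162, [552.0, 412.0, 193.0]), (385, [591.0, 335.0, 204.0])]
274 [(150, [557.0, 414.0, 206.0]), (162, [550.0, 412.0, 193.0]), (385, [589.0, 335.0, 206.0])]
280 [(150, [554.0, 414.0, 206.0]), (162, [549.0, 410.0, 196.0]), (385, [588.0, 335.0, 208.0])]
286 [(150, [553.0, 413.0, 207.0]), (162, [545.0, 410.0, 194.0]), (385, [587.0, 335.0, 210.0])]
292 [(150, [550.0, 412.0, 207.0]), (162, [544.0, 409.0, 197.0]), (385, [585.0, 334.0, 210.0])]
298 [(150, [549.0, 411.0, 208.0]), (162, [541.0, 408.0, 196.0]), (385, [583.0, 333.0, 211.0])]
```

```bash
python3 -m crank '[{"gripper":-0.2,"slide":[0.0147,-0.0176,0.04],"delta_rot":[0,0,0.148]},{"gripper":-0.2,"slide":[0.0147,-0.0176,0.08],"delta_rot":[0,0,0.148]},{"gripper":-0.2,"slide":[0.0147,-0.0176,0.11],"delta_rot":[0,0,0.148]},{"gripper":-0.2,"slide":[0.0147,-0.0176,0.11],"delta_rot":[0,0,0.148]},{"gripper":-0.2,"slide":[0.0147,-0.0176,0.11],"delta_rot":[0,0,0.148]},{"gripper":-0.2,"slide":[0.0147,-0.0176,0.11],"delta_rot":[0,0,0.148]}]'
python3 - <<'E'
from h import *
s=st();c=snap("wrist","w8")
p=pts(c,.571,.393,.05,.016,.028);print(p.mean(0),rect(p))
s=st();R=np.array(s['tcp_rot']);print(R.T@(np.array([.5713,.3932,.183])-s['eef_pos']))
E
```

```text
time_s: 7.8
eef_pos: [0.5726, 0.3954, 0.237]
tcp_rot: [[0.971, 0.24, 0.004], [0.24, -0.971, 0.002], [0.004, -0.001, -1.0]]
ft_force: [0.5, -0.9, 0.3]
opening: 0.0511
t 7.8 eef [0.5726 0.3954 0.237 ] open 0.0511 F [ 0.5 -0.9  0.3] yawx 13.9
[0.58032985 0.39539628 0.02137913] [578.2 394.7  66.2  16.3  11.3]
t 7.85 eef [0.5726 0.3957 0.2374] open 0.0514 F [-0.6 -0.2  0.2] yawx 13.9
[-0.00209676  0.00223557  0.05441166]
```

View pics/w8.png

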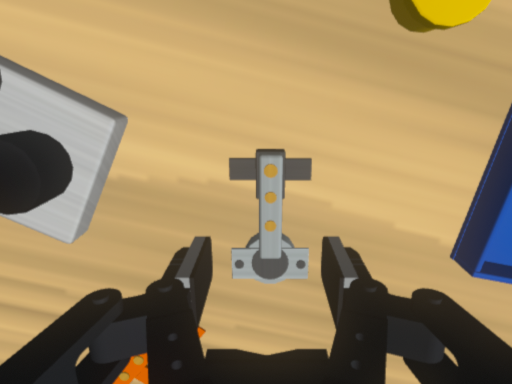

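```bash
python3 -m crank '[{"gripper":-0.2,"slide":[-0.002,0.002,0.03],"delta_rot":[0,0,0]},{"gripper":-0.2,"slide":[-0.002,0.002,0.048],"delta_rot":[0,0,0]},{"gripper":-0.2,"slide":[-0.002,0.002,0.053],"delta_rot":[0,0,0]},{"gripper":-0.2,"slide":[-0.002,0.002,0.053],"delta_rot":[0,0,0]},{"gripper":-0.2,"slide":[-0.002,0.002,0.053],"delta_rot":[0,0,0]}]'
python3 - <<'E'
from h import *
st();snap("wrist","w9")
E
```

```text
time_s: 8.35
eef_pos: [0.5699, 0.3937, 0.1821]
tcp_rot: [[0.97, 0.242, 0.001], [0.242, -0.97, 0.001], [0.001, -0.001, -1.0]]
ft_force: [0.5, 0.1, -0.0]
opening: 0.051
t 8.35 eef [0.5699 0.3937 0.1821] open 0.051 F [ 0.5  0.1 -0. ] yawx 14.0
```

View pics/w9.png

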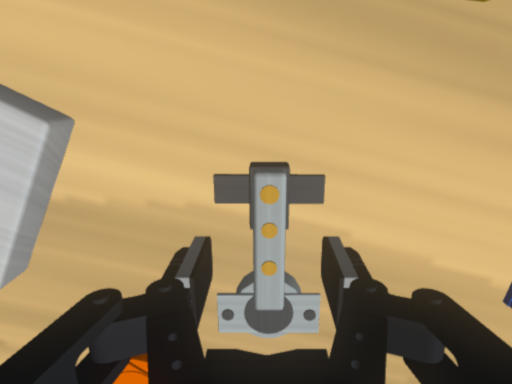

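```bash
python3 -m crank '[{"gripper":-0.2,"slide":[0,0,-0.001],"delta_rot":[0,0,0]},{"gripper":1,"slide":[0,0,-0.001],"delta_rot":[0,0,0]},{"gripper":1,"slide":[0,0,-0.001],"delta_rot":[0,0,0]},{"gripper":1,"slide":[0,0,-0.001],"delta_rot":[0,0,0]},{"gripper":1,"slide":[0,0,-0.001],"delta_rot":[0,0,0]},{"gripper":1,"slide":[0,0,-0.001],"delta_rot":[0,0,0]},{"gripper":1,"slide":[0,0,-0.001],"delta_rot":[0,0,0]}]' 50
python3 - <<'E'
from h import *
st();snap("wrist","w10")
E
```

```text
time_s: 9.1
eef_pos: [0.5697, 0.3936, 0.1828]
tcp_rot: [[0.97, 0.242, 0.001], [0.242, -0.97, 0.001], [0.001, -0.0, -1.0]]
ft_force: [-0.9, -0.3, 4.0]
opening: 0.0126
t 9.1 eef [0.5697 0.3936 0.1828] open 0.0126 F [-0.9 -0.3  4. ] yawx 14.0
```

View pics/w10.png

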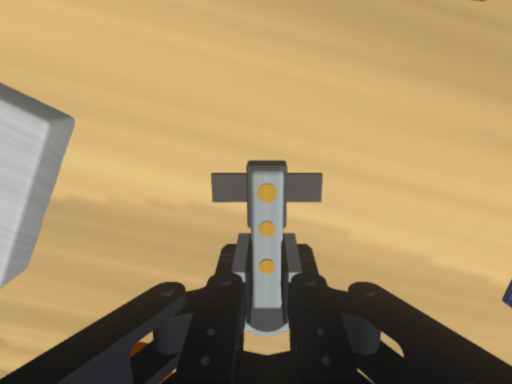

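```bash
python3 -m crank '[{"gripper":1,"slide":[0,0,-0.03],"delta_rot":[0,0,0]},{"gripper":1,"slide":[0,0,-0.07],"delta_rot":[0,0,0]},{"gripper":1,"slide":[-0.001,0.02,-0.1],"delta_rot":[0,0,0]},{"gripper":1,"slide":[-0.004,0.06,-0.1],"delta_rot":[0,0,0.05]},{"gripper":1,"slide":[-0.008,0.105,-0.1],"delta_rot":[0,0,0.12]},{"gripper":1,"slide":[-0.011,0.15,-0.1],"delta_rot":[0,0,0.2]},{"gripper":1,"slide":[-0.015,0.195,-0.1],"delta_rot":[0,0,0.28]},{"gripper":1,"slide":[-0.018,0.235,-0.1],"delta_rot":[0,0,0.34]}]'
python3 - <<'E'
from h import *
s=st();R=np.array(s['tcp_rot']);print(s['joint_pos'][6],R.T@(np.array([.6514,-.0825,.283])-s['eef_pos']))
E
```

```text
time_s: 9.95
eef_pos: [0.6083, 0.1579, 0.2813]
tcp_rot: [[0.995, -0.1, -0.002], [-0.1, -0.995, -0.002], [-0.002, 0.002, -1.0]]
ft_force: [0.3, 0.8, 0.1]
opening: 0.0124
t 9.95 eef [0.6083 0.1579 0.2813] open 0.0124 F [0.3 0.8 0.1] yawx -5.7
-1.8426452196822636 [ 0.06688666  0.23492843 -0.00145768]
```

```bash
python3 -m crank '[{"gripper":1,"slide":[0.013,0.045,0],"delta_rot":[0,0,0.05]},{"gripper":1,"slide":[0.026,0.09,0],"delta_rot":[0,0,0.1]},{"gripper":1,"slide":[0.039,0.135,0],"delta_rot":[0,0,0.1]},{"gripper":1,"slide":[0.052,0.18,0],"delta_rot":[0,0,0.1]},{"gripper":1,"slide":[0.061,0.215,0],"delta_rot":[0,0,0.1]},{"gripper":1,"slide":[0.067,0.235,0],"delta_rot":[0,0,0.1]},{"gripper":1,"slide":[0.067,0.235,0],"delta_rot":[0,0,0.1]},{"gripper":1,"slide":[0.067,0.235,0],"delta_rot":[0,0,0.1]}]'
python3 - <<'E'
from h import *
s=st();snap("wrist","w11");R=np.array(s['tcp_rot']);print(s['joint_pos'][6],R.T@(np.array([.6514,-.0825,.283])-s['eef_pos']))
c=load("w11")
p=pts(c,.651,-.083,.06,.11,.13);print(len(p),p.mean(0),rect(p))
E
```

```text
time_s: 10.75
eef_pos: [0.6525, -0.0794, 0.2812]
tcp_rot: [[0.981, -0.196, -0.002], [-0.196, -0.981, 0.001], [-0.002, -0.0, -1.0]]
ft_force: [0.3, 0.9, -1.3]
opening: 0.0127
t 10.75 eef [ 0.6525 -0.0794  0.2812] open 0.0127 F [ 0.3  0.9 -1.3] yawx -11.3
-1.524020207968753 [-0.00044425  0.0032367  -0.00180086]
6437 [ 0.65717813 -0.08051934  0.11908806] [650.2 -77.6  39.2  88.6  68.7]
```

View pics/w11.png

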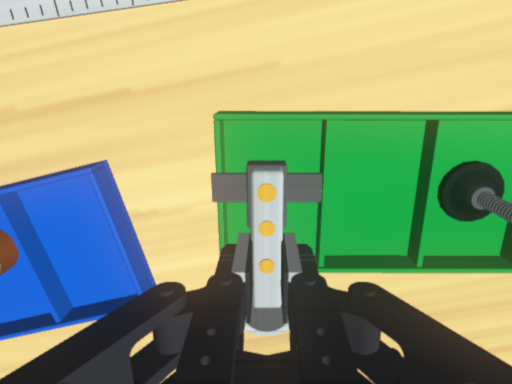

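Run:
```python
from h import *
c=load("w11");s=get_state();R=np.array(s['tcp_rot'])
for u,v,z in ((215,112,.026),(218,160,.026),(221,230,.026),(323,121,.026),(321,200,.026),(319,260,.026),(260,112,.026),(310,271,.026)):
    K=c['mtx'];d=np.array([(u-K[0,2])/K[0,0],-(v-K[1,2])/K[1,1],-1]);d=c['T'][:3,:3]@d;o=c['T'][:3,3];p=o+d*(z-o[2])/d[2]
    print((u,v),p.round(4),(R.T@(p-s['eef_pos'])*1e3).round(1))
```

```text
(215, 112) [ 0.7155 -0.0575  0.026 ] [ 58.3 -31.6 255.1]
(218, 160) [ 0.6838 -0.0518  0.026 ] [ 26.  -31.1 255.2]
(221, 230) [ 0.6323 -0.0414  0.026 ] [-26.4 -31.3 255.3]
(323, 121) [ 0.6958 -0.1265  0.026 ] [ 52.3  39.9 255. ]
(321, 200) [ 0.641 -0.117  0.026] [ -3.3  41.2 255.1]
(319, 260) [ 0.5937 -0.1084  0.026 ] [-51.4  41.9 255.2]
(260, 112) [ 0.7097 -0.0866  0.026 ] [ 58.2  -1.9 255.1]
(310, 271) [ 0.5857 -0.1002  0.026 ] [-60.8  35.4 255.3]
```

```bash
python3 -m crank '[{"gripper":1,"slide":[0,0.004,0.03],"delta_rot":[0,0,0]},{"gripper":1,"slide":[0,0.004,0.06],"delta_rot":[0,0,0]},{"gripper":1,"slide":[0,0.004,0.06],"delta_rot":[0,0,0]},{"gripper":1,"slide":[0,0.004,0.06],"delta_rot":[0,0,0]}]'
python3 - <<'E'
from h import *
st();snap("wrist","w12")
E
```

```text
time_s: 11.2
eef_pos: [0.6519, -0.0808, 0.2214]
tcp_rot: [[0.981, -0.191, -0.002], [-0.191, -0.981, 0.001], [-0.003, -0.001, -1.0]]
ft_force: [-0.2, -0.7, -0.4]
opening: 0.0124
t 11.2 eef [ 0.6519 -0.0808  0.2214] open 0.0124 F [-0.2 -0.7 -0.4] yawx -11.0
```

View pics/w12.png

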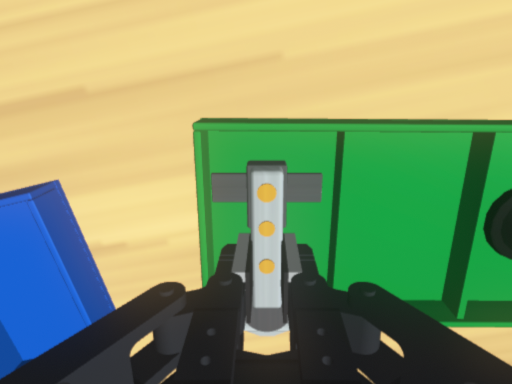

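```bash
python3 -m crank '[{"gripper":1,"slide":[0,0.001,0.02],"delta_rot":[0,0,0]},{"gripper":1,"slide":[0,0.001,0.03],"delta_rot":[0,0,0]},{"gripper":1,"slide":[0,0.001,0.034],"delta_rot":[0,0,0]},{"gripper":1,"slide":[0,0.001,0.0355],"delta_rot":[0,0,0]},{"gripper":1,"slide":[0,0.001,0.0355],"delta_rot":[0,0,0]},{"gripper":1,"slide":[0,0.001,0.0355],"delta_rot":[0,0,0]}]'
```

```text
time_s: 11.85
eef_pos: [0.6525, -0.0843, 0.1875]
tcp_rot: [[0.981, -0.194, 0.001], [-0.194, -0.981, -0.0], [0.001, -0.0, -1.0]]
ft_force: [-0.2, 0.8, -0.4]
opening: 0.0129
```

```bash
python3 -m crank '[{"gripper":1,"slide":[0,0,0.001],"delta_rot":[0,0,0]},{"gripper":1,"slide":[0,0,0.001],"delta_rot":[0,0,0]},{"gripper":0.35,"slide":[0,0,0.001],"delta_rot":[0,0,0]},{"gripper":0.35,"slide":[0,0,0.001],"delta_rot":[0,0,0]},{"gripper":0.35,"slide":[0,0,0.001],"delta_rot":[0,0,0]},{"gripper":0.35,"slide":[0,0,-0.01],"delta_rot":[0,0,0]},{"gripper":0.35,"slide":[0,0,-0.05],"delta_rot":[0,0,0]},{"gripper":0.35,"slide":[0,0,-0.1],"delta_rot":[0,0,0]}]'
python3 -m crank '[{"gripper":-0.2,"slide":[0,0,-0.05],"delta_rot":[0,0,0]},{"gripper":-0.2,"slide":[0,0,-0.07],"delta_rot":[0,0,0]}]'
python3 - <<'E'
from h import *
c=snap("wrist","w13");st()
for a,b in ((.014,.0205),(.0205,.03)):
    p=pts(c,.651,-.083,.05,a,b);print(len(p),p[:,2].mean(),rect(p))
E
```

```text
time_s: 12.65
eef_pos: [0.6506, -0.0838, 0.2854]
tcp_rot: [[0.981, -0.194, -0.006], [-0.194, -0.981, 0.0], [-0.006, 0.001, -1.0]]
ft_force: [1.6, -0.1, 0.3]
opening: 0.0276
time_s: 12.85
eef_pos: [0.6538, -0.0852, 0.3641]
tcp_rot: [[0.981, -0.195, 0.011], [-0.195, -0.981, -0.001], [0.011, -0.001, -1.0]]
ft_force: [0.0, -0.7, 1.4]
opening: 0.0508
t 12.9 eef [ 0.6544 -0.0854  0.3661] open 0.0514 F [ 0.2 -1.   1.5] yawx -11.3
1267 0.017375202031882794 [649.9 -83.4  72.4  89.   78.6]
1575 0.02483408987471123 [655.1 -84.5  80.1  78.2  78.7]
```

View pics/w13.png

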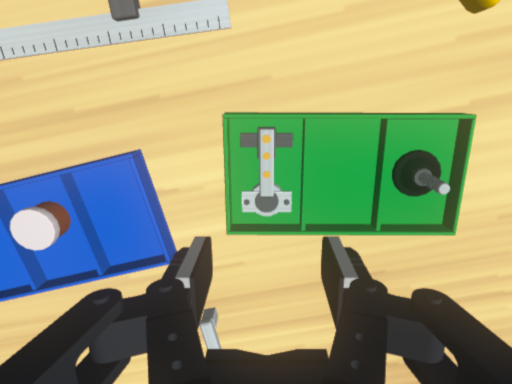

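```bash
python3 -m crank '[{"gripper":-0.2,"slide":[-0.045,-0.013,0.01],"delta_rot":[0,0,-0.1]},{"gripper":-0.2,"slide":[-0.09,-0.026,0.02],"delta_rot":[0,0,-0.218]},{"gripper":-0.2,"slide":[-0.135,-0.04,0.03],"delta_rot":[0,0,-0.218]},{"gripper":-0.2,"slide":[-0.18,-0.053,0.03],"delta_rot":[0,0,-0.218]},{"gripper":-0.2,"slide":[-0.207,-0.061,0.03],"delta_rot":[0,0,-0.218]},{"gripper":-0.2,"slide":[-0.207,-0.061,0.03],"delta_rot":[0,0,-0.218]},{"gripper":-0.2,"slide":[-0.207,-0.061,0.03],"delta_rot":[0,0,-0.218]}]'
python3 - <<'E'
from h import *
c=snap("wrist","w14");s=st();R=np.array(s['tcp_rot'])
p=pts(c,.463,.015,.06,.024,.038);r=rect(p);print(len(p),p.mean(0),r)
p=pts(c,.463,.015,.06,.003,.02);print(len(p),p.mean(0),rect(p))
print((R.T@(np.array([r[0]/1e3,r[1]/1e3,.183])-s['eef_pos'])).round(4))
E
```

```text
time_s: 13.6
eef_pos: [0.4607, 0.0159, 0.3271]
tcp_rot: [[1.0, 0.023, 0.001], [0.023, -1.0, 0.0], [0.001, -0.0, -1.0]]
ft_force: [-0.3, 0.3, 0.2]
opening: 0.051
t 13.65 eef [0.4616 0.0155 0.3273] open 0.0516 F [-0.3 -0.4  0.8] yawx 1.3
1622 [0.46317457 0.01323461 0.03105209] [461.   12.9  83.5  13.7   1.1]
1 [0.49901548 0.02069544 0.01258096] [499.   20.7   0.    0.    0. ]
[-0.001   0.0026  0.1443]
```

View pics/w14.png

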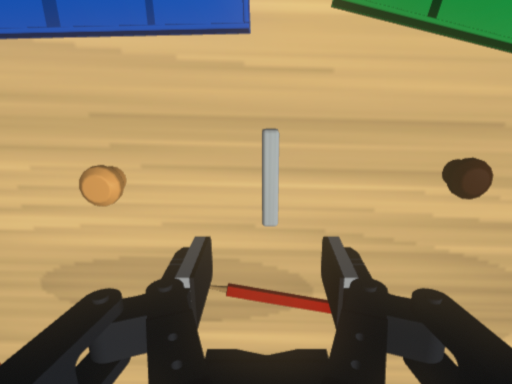

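```bash
python3 -m crank '[{"gripper":-0.2,"slide":[-0.001,0.002,0.045],"delta_rot":[0,0,0]},{"gripper":-0.2,"slide":[-0.001,0.002,0.09],"delta_rot":[0,0,0]},{"gripper":-0.2,"slide":[-0.001,0.002,0.125],"delta_rot":[0,0,0]},{"gripper":-0.2,"slide":[-0.001,0.002,0.14],"delta_rot":[0,0,0]},{"gripper":-0.2,"slide":[-0.001,0.002,0.14],"delta_rot":[0,0,0]},{"gripper":-0.2,"slide":[-0.001,0.002,0.14],"delta_rot":[0,0,0]}]'
python3 - <<'E'
from h import *
s=st();snap("wrist","w15")
E
```

```text
time_s: 14.25
eef_pos: [0.4613, 0.0131, 0.1869]
tcp_rot: [[1.0, 0.021, 0.001], [0.021, -1.0, -0.001], [0.001, 0.001, -1.0]]
ft_force: [0.1, 0.6, 1.2]
opening: 0.0506
t 14.25 eef [0.4613 0.0131 0.1869] open 0.0506 F [0.1 0.6 1.2] yawx 1.2
```

View pics/w15.png

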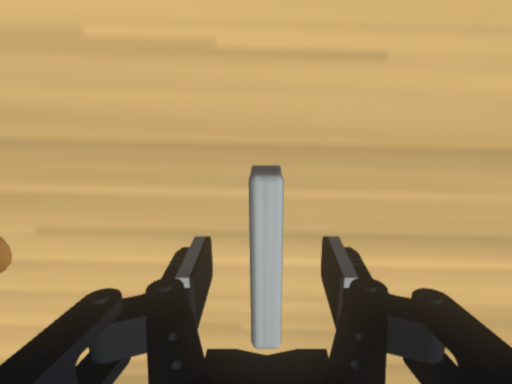

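```bash
python3 -m crank '[{"gripper":1,"slide":[0,0,0],"delta_rot":[0,0,0]},{"gripper":1,"slide":[0,0,0],"delta_rot":[0,0,0]},{"gripper":1,"slide":[0,0,0],"delta_rot":[0,0,0]},{"gripper":1,"slide":[0,0,0],"delta_rot":[0,0,0]},{"gripper":1,"slide":[0,0,0],"delta_rot":[0,0,0]},{"gripper":1,"slide":[0,0,0],"delta_rot":[0,0,0]}]' 50
python3 -m crank '[{"gripper":1,"slide":[0,0,-0.03],"delta_rot":[0,0,0]},{"gripper":1,"slide":[0,0,-0.07],"delta_rot":[0,0,0]},{"gripper":1,"slide":[0.02,0.02,-0.1],"delta_rot":[0,0,0]},{"gripper":1,"slide":[0.05,0.05,-0.1],"delta_rot":[0,0,0.06]},{"gripper":1,"slide":[0.08,0.082,-0.1],"delta_rot":[0,0,0.13]},{"gripper":1,"slide":[0.115,0.117,-0.1],"delta_rot":[0,0,0.2]},{"gripper":1,"slide":[0.145,0.148,-0.1],"delta_rot":[0,0,0.218]},{"gripper":1,"slide":[0.169,0.173,-0.1],"delta_rot":[0,0,0.218]}]'
python3 -m crank '[{"gripper":1,"slide":[0,0,0],"delta_rot":[0,0,0]},{"gripper":1,"slide":[0,0,0],"delta_rot":[0,0,0]}]'
python3 - <<'E'
from h import *
s=st();c=snap("wrist","w16");R=np.array(s['tcp_rot']);print((R.T@(np.array([.634,-.1565,.287])-s['eef_pos'])).round(4))
E
```

```text
time_s: 14.9
eef_pos: [0.4606, 0.0139, 0.1878]
tcp_rot: [[1.0, 0.022, 0.002], [0.022, -1.0, 0.001], [0.002, -0.001, -1.0]]
ft_force: [-1.2, 0.3, 6.1]
opening: 0.0128
time_s: 15.7
eef_pos: [0.6339, -0.1573, 0.2864]
tcp_rot: [[0.981, -0.196, 0.0], [-0.196, -0.981, -0.001], [0.0, 0.001, -1.0]]
ft_force: [-0.3, -0.3, -0.2]
opening: 0.0127
time_s: 15.9
eef_pos: [0.6324, -0.1561, 0.2859]
tcp_rot: [[0.981, -0.196, -0.002], [-0.196, -0.981, -0.0], [-0.002, 0.0, -1.0]]
ft_force: [-0.3, 1.4, -1.2]
opening: 0.0129
t 15.9 eef [ 0.6324 -0.1561  0.2859] open 0.0129 F [-0.3  1.4 -1.2] yawx -11.3
[ 0.0017  0.0001 -0.0011]
```

View pics/w16.png

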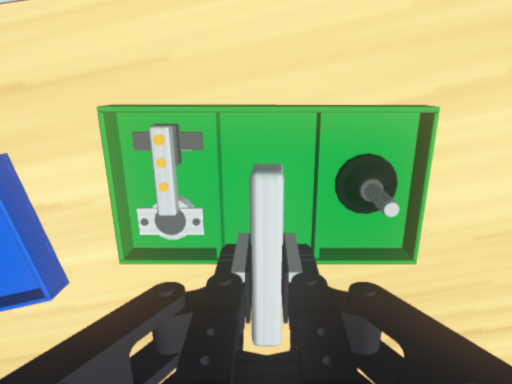

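```bash
python3 -m crank '[{"gripper":1,"slide":[0.001,0,0.04],"delta_rot":[0,0,0]},{"gripper":1,"slide":[0.001,0,0.075],"delta_rot":[0,0,0]},{"gripper":1,"slide":[0.001,0,0.088],"delta_rot":[0,0,0]},{"gripper":1,"slide":[0.001,0,0.093],"delta_rot":[0,0,0]},{"gripper":1,"slide":[0.001,0,0.095],"delta_rot":[0,0,0]},{"gripper":1,"slide":[0.001,0,0.0955],"delta_rot":[0,0,0]},{"gripper":1,"slide":[0.001,0,0.0955],"delta_rot":[0,0,0]},{"gripper":1,"slide":[0.001,0,0.0955],"delta_rot":[0,0,0]}]'
```

```text
time_s: 16.75
eef_pos: [0.6344, -0.1558, 0.1924]
tcp_rot: [[0.981, -0.194, 0.002], [-0.194, -0.981, -0.0], [0.003, -0.0, -1.0]]
ft_force: [0.8, 0.3, -0.8]
opening: 0.0127
```

```bash
python3 -m crank '[{"gripper":1,"slide":[0,0,0],"delta_rot":[0,0,0]},{"gripper":1,"slide":[0,0,0.0005],"delta_rot":[0,0,0]},{"gripper":1,"slide":[0,0,0.001],"delta_rot":[0,0,0]}]'
```

```text
time_s: 17.05
eef_pos: [0.6342, -0.1559, 0.1918]
tcp_rot: [[0.981, -0.195, 0.001], [-0.195, -0.981, 0.0], [0.001, -0.001, -1.0]]
ft_force: [-2.3, 0.8, 9.1]
opening: 0.013
```

```bash
python3 -m crank '[{"gripper":0.35,"slide":[0,0,-0.0005],"delta_rot":[0,0,0]},{"gripper":0.35,"slide":[0,0,-0.0005],"delta_rot":[0,0,0]},{"gripper":0.35,"slide":[0,0,-0.0005],"delta_rot":[0,0,0]},{"gripper":0.35,"slide":[0,0,-0.01],"delta_rot":[0,0,0]},{"gripper":0.35,"slide":[0,0,-0.05],"delta_rot":[0,0,0]},{"gripper":0.35,"slide":[0,0,-0.1],"delta_rot":[0,0,0]},{"gripper":-0.2,"slide":[0,0,-0.15],"delta_rot":[0,0,0]},{"gripper":-0.2,"slide":[0,0,-0.16],"delta_rot":[0,0,0]}]'
python3 - <<'E'
from h import *
c=snap("wrist","w17");st();c=load("w17")
p=pts(c,.634,-.156,.05,.03,.045);print(len(p),p[:,2].mean(),rect(p))
p=pts(c,.553,-.391,.05,.002,.07);print(len(p))
E
```

```text
time_s: 17.85
eef_pos: [0.6361, -0.1571, 0.3588]
tcp_rot: [[0.981, -0.195, 0.014], [-0.195, -0.981, -0.002], [0.014, -0.0, -1.0]]
ft_force: [1.8, -0.6, -0.1]
opening: 0.0512
t 17.9 eef [ 0.6357 -0.1569  0.3577] open 0.051 F [ 1.2 -0.3  1.1] yawx -11.2
1325 0.03511726344578971 [ 634.4 -156.8   13.5   82.5   78.4]
1342
```

View pics/w17.png

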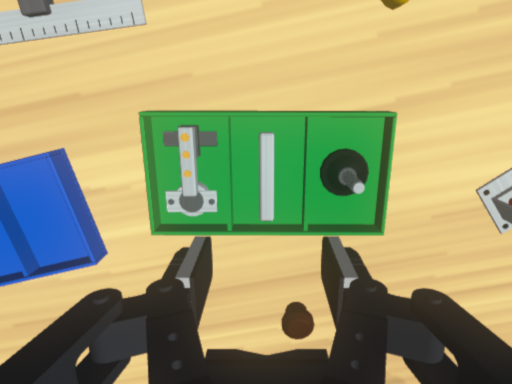

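```bash
python3 -m crank '[{"gripper":-0.6,"slide":[-0.006,0.045,0],"delta_rot":[0,0,-0.1]},{"gripper":-0.6,"slide":[-0.013,0.09,0],"delta_rot":[0,0,-0.22]},{"gripper":-0.6,"slide":[-0.02,0.135,0.01],"delta_rot":[0,0,-0.34]},{"gripper":-0.6,"slide":[-0.027,0.18,0.02],"delta_rot":[0,0,-0.46]},{"gripper":-0.6,"slide":[-0.033,0.225,0.03],"delta_rot":[0,0,-0.58]},{"gripper":-0.6,"slide":[-0.036,0.246,0.03],"delta_rot":[0,0,-0.68]},{"gripper":-0.6,"slide":[-0.036,0.246,0.03],"delta_rot":[0,0,-0.68]},{"gripper":-0.6,"slide":[-0.036,0.246,0.03],"delta_rot":[0,0,-0.68]}]'
python3 - <<'E'
from h import *
c=snap("wrist","w18");s=st();R=np.array(s['tcp_rot'])
for a,b in ((.002,.006),(.006,.03),(.03,.043),(.043,.049),(.049,.07)):
    p=pts(c,.553,-.391,.05,a,b)
    if len(p)>5: print(a,b,len(p),p.mean(0).round(4),rect(p))
E
```

```text
time_s: 18.7
eef_pos: [0.55, -0.3897, 0.3188]
tcp_rot: [[0.886, 0.463, -0.002], [0.463, -0.886, 0.002], [-0.0, -0.003, -1.0]]
ft_force: [0.0, 0.7, -0.8]
opening: 0.0683
t 18.75 eef [ 0.5512 -0.3881  0.3191] open 0.068 F [ 1.1  1.1 -0.4] yawx 27.8
0.002 0.006 1438 [ 0.5643 -0.39    0.0036] [ 554.3 -397.2   60.1   45.9   24.7]
0.006 0.03 107 [ 0.561  -0.3891  0.015 ] [ 557.5 -397.7   28.1   29.4   34.6]
0.03 0.043 362 [ 0.5597 -0.3953  0.0385] [ 556.2 -395.8   39.9   38.1   62.9]
0.043 0.049 449 [ 0.5586 -0.395   0.0458] [ 554.5 -397.1   41.8   30.1   24.7]
0.049 0.07 1238 [ 0.5565 -0.3959  0.0562] [ 554.4 -397.2   37.1   20.1   24.8]
```

View pics/w18.png

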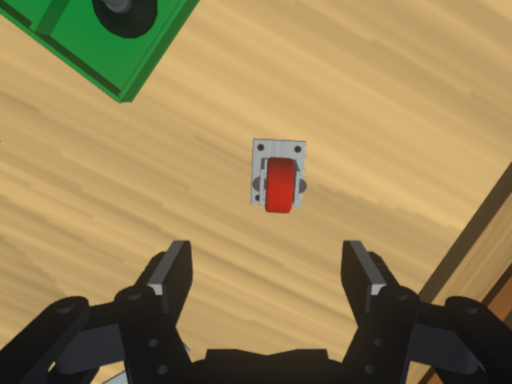

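```bash
python3 -m crank '[{"gripper":-0.6,"slide":[-0.001,0.0095,0.03],"delta_rot":[0,0,0.054]},{"gripper":-0.6,"slide":[-0.001,0.0095,0.06],"delta_rot":[0,0,0.054]},{"gripper":-0.6,"slide":[-0.001,0.0095,0.09],"delta_rot":[0,0,0.054]},{"gripper":-0.6,"slide":[-0.001,0.0095,0.115],"delta_rot":[0,0,0.054]},{"gripper":-0.6,"slide":[-0.001,0.0095,0.124],"delta_rot":[0,0,0.054]},{"gripper":-0.6,"slide":[-0.001,0.0095,0.124],"delta_rot":[0,0,0.054]},{"gripper":-0.6,"slide":[-0.001,0.0095,0.124],"delta_rot":[0,0,0.054]}]'
python3 - <<'E'
from h import *
snap("wrist","w19");st()
E
```

```text
time_s: 19.45
eef_pos: [0.5554, -0.398, 0.1973]
tcp_rot: [[0.908, 0.419, 0.002], [0.419, -0.908, -0.001], [0.001, 0.001, -1.0]]
ft_force: [-1.7, 0.0, 0.1]
opening: 0.0684
t 19.5 eef [ 0.5554 -0.3986  0.198 ] open 0.0684 F [-0.3  0.6  0.4] yawx 24.7
```

View pics/w19.png

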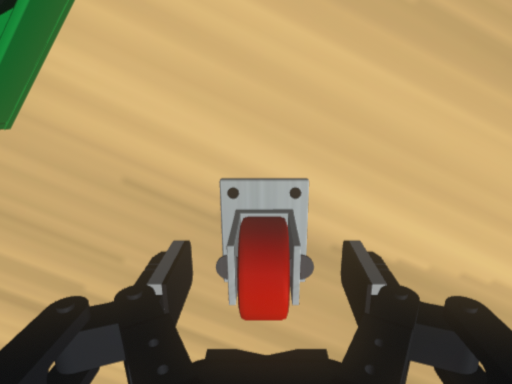

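```bash
python3 -m crank '[{"gripper":-0.6,"slide":[-0.001,0,-0.0235],"delta_rot":[0,0,0]},{"gripper":-0.6,"slide":[-0.001,0,-0.0235],"delta_rot":[0,0,0]},{"gripper":-0.6,"slide":[-0.001,0,-0.0235],"delta_rot":[0,0,0]}]'
python3 -m crank '[{"gripper":1,"slide":[0,0,0],"delta_rot":[0,0,0]},{"gripper":1,"slide":[0,0,0],"delta_rot":[0,0,0]},{"gripper":1,"slide":[0,0,0],"delta_rot":[0,0,0]},{"gripper":1,"slide":[0,0,0],"delta_rot":[0,0,0]},{"gripper":1,"slide":[0,0,0],"delta_rot":[0,0,0]},{"gripper":1,"slide":[0,0,0],"delta_rot":[0,0,0]},{"gripper":1,"slide":[0,0,0],"delta_rot":[0,0,0]}]' 60
python3 - <<'E'
from h import *
snap("wrist","w20");st()
E
```

```text
time_s: 19.8
eef_pos: [0.554, -0.3999, 0.2219]
tcp_rot: [[0.909, 0.417, 0.004], [0.417, -0.909, -0.002], [0.003, 0.004, -1.0]]
ft_force: [-0.2, -0.9, -0.7]
opening: 0.0685
time_s: 20.5
eef_pos: [0.5532, -0.3991, 0.2202]
tcp_rot: [[0.909, 0.417, -0.0], [0.417, -0.909, 0.001], [-0.0, -0.001, -1.0]]
ft_force: [-1.6, 2.3, 5.4]
opening: 0.018
t 20.55 eef [ 0.5532 -0.3991  0.2202] open 0.0183 F [-1.2  1.5  5.2] yawx 24.7
```

View pics/w20.png

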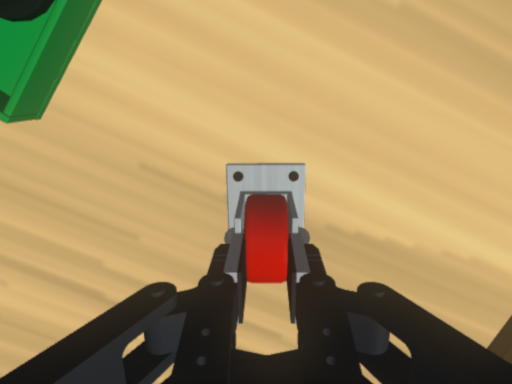

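```bash
python3 -m crank '[{"gripper":1,"slide":[0,0,-0.02],"delta_rot":[0,0,0]},{"gripper":1,"slide":[0,0,-0.06],"delta_rot":[0,0,0]},{"gripper":1,"slide":[0,0,-0.1],"delta_rot":[0,0,0]},{"gripper":1,"slide":[0.012,-0.018,-0.12],"delta_rot":[0,0,0]},{"gripper":1,"slide":[0.032,-0.047,-0.12],"delta_rot":[0,0,0.05]},{"gripper":1,"slide":[0.055,-0.08,-0.12],"delta_rot":[0,0,0.1]},{"gripper":1,"slide":[0.08,-0.117,-0.12],"delta_rot":[0,0,0.15]},{"gripper":1,"slide":[0.105,-0.154,-0.12],"delta_rot":[0,0,0.2]}]'
python3 - <<'E'
from h import *
snap("wrist","w21");s=st();R=np.array(s['tcp_rot']);print(R.T@(np.array([.6354,.0766,.34])-s['eef_pos']))
E
```

```text
time_s: 21.35
eef_pos: [0.5839, -0.2139, 0.3386]
tcp_rot: [[0.974, 0.225, -0.002], [0.225, -0.974, 0.0], [-0.001, -0.001, -1.0]]
ft_force: [1.1, 0.7, -1.3]
opening: 0.0183
t 21.4 eef [ 0.5871 -0.2025  0.3378] open 0.0182 F [ 1.5  8.8 -1.9] yawx 13.7
[ 0.11301366 -0.25974181  0.00059638]
```

View pics/w21.png

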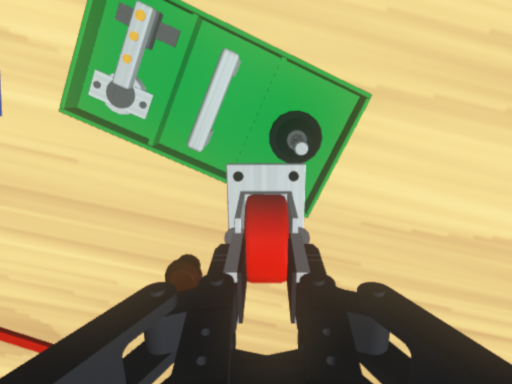

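```bash
python3 -m crank '[{"gripper":1,"slide":[0.016,-0.037,0],"delta_rot":[0,0,0.03]},{"gripper":1,"slide":[0.033,-0.076,0],"delta_rot":[0,0,0.07]},{"gripper":1,"slide":[0.05,-0.115,0],"delta_rot":[0,0,0.11]},{"gripper":1,"slide":[0.067,-0.154,0],"delta_rot":[0,0,0.15]},{"gripper":1,"slide":[0.084,-0.193,0],"delta_rot":[0,0,0.184]},{"gripper":1,"slide":[0.1,-0.23,0],"delta_rot":[0,0,0.184]},{"gripper":1,"slide":[0.113,-0.26,0],"delta_rot":[0,0,0.184]},{"gripper":1,"slide":[0.113,-0.26,0],"delta_rot":[0,0,0.184]}]'
python3 -m crank '[{"gripper":1,"slide":[0,0,0.02],"delta_rot":[0,0,0]},{"gripper":1,"slide":[0,0,0.04],"delta_rot":[0,0,0]},{"gripper":1,"slide":[0,0,0.04],"delta_rot":[0,0,0]}]'
python3 - <<'E'
from h import *
c=snap("wrist","w22");s=st();R=np.array(s['tcp_rot']);print(R.T@(np.array([.6354,.0766,.34])-s['eef_pos']))
P=cloud(c);hsv=cv2.cvtColor(c['pixels'],cv2.COLOR_BGR2HSV).astype(int)
m=(hsv[...,0]>105)&(hsv[...,0]<130)&(hsv[...,1]>120)&(P[...,2]>.02)&(P[...,2]<.034);print(rect(P[m]),P[m].min(0),P[m].max(0))
E
```

```text
time_s: 22.2
eef_pos: [0.6349, 0.0724, 0.3382]
tcp_rot: [[0.998, 0.058, -0.002], [0.058, -0.998, 0.005], [-0.001, -0.005, -1.0]]
ft_force: [-0.2, 1.0, -2.2]
opening: 0.0183
time_s: 22.5
eef_pos: [0.6328, 0.0627, 0.2954]
tcp_rot: [[0.999, 0.046, -0.009], [0.046, -0.999, -0.002], [-0.009, 0.002, -1.0]]
ft_force: [-0.7, 0.3, -2.6]
opening: 0.0184
t 22.55 eef [0.6337 0.0626 0.2971] open 0.018 F [ 0.3 -0.5 -1.6] yawx 2.6
[ 0.00210787 -0.01381508 -0.0428985 ]
[631.6 151.  119.4 231.3   2.4] [0.56789569 0.0362125  0.0200015 ] [0.69595938 0.26588658 0.02804349]
```

View pics/w22.png

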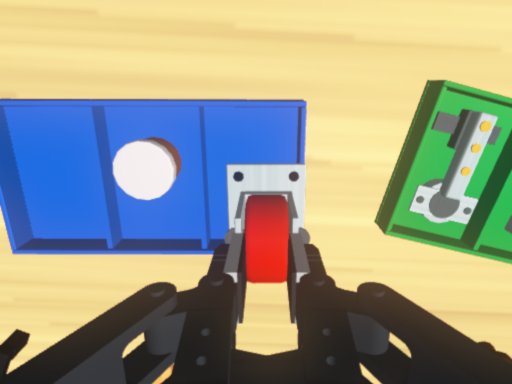

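```bash
python3 -m crank '[{"gripper":1,"slide":[0.001,-0.013,0],"delta_rot":[0,0,0]},{"gripper":1,"slide":[0.001,-0.013,0.02],"delta_rot":[0,0,0]},{"gripper":1,"slide":[0.001,-0.013,0.04],"delta_rot":[0,0,0]},{"gripper":1,"slide":[0.001,-0.013,0.04],"delta_rot":[0,0,0]},{"gripper":1,"slide":[0.001,-0.013,0.04],"delta_rot":[0,0,0]}]'
python3 - <<'E'
from h import *
c=snap("wrist","w23");s=st()
E
```

```text
time_s: 23.05
eef_pos: [0.6358, 0.0772, 0.2605]
tcp_rot: [[0.999, 0.047, 0.001], [0.047, -0.999, 0.001], [0.001, -0.0, -1.0]]
ft_force: [-0.0, -0.6, -1.4]
opening: 0.0183
t 23.1 eef [0.6362 0.077  0.2612] open 0.0182 F [ 0.1  0.4 -1.8] yawx 2.7
```

View pics/w23.png

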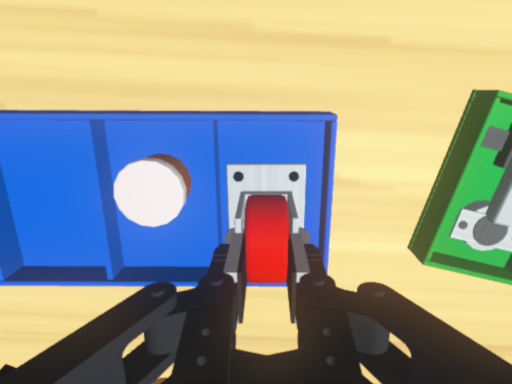

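```bash
python3 -m crank '[{"gripper":1,"slide":[0,0.0015,0.015],"delta_rot":[0,0,0]},{"gripper":1,"slide":[0,0.0015,0.027],"delta_rot":[0,0,0]},{"gripper":1,"slide":[0,0.0015,0.032],"delta_rot":[0,0,0]},{"gripper":1,"slide":[0,0.0015,0.0345],"delta_rot":[0,0,0]},{"gripper":1,"slide":[0,0.0015,0.035],"delta_rot":[0,0,0]},{"gripper":1,"slide":[0,0.0015,0.0355],"delta_rot":[0,0,0]},{"gripper":1,"slide":[0,0.0015,0.0355],"delta_rot":[0,0,0]},{"gripper":1,"slide":[0,0.0015,0.0355],"delta_rot":[0,0,0]}]'
```

```text
time_s: 23.9
eef_pos: [0.6356, 0.0751, 0.2243]
tcp_rot: [[0.999, 0.046, 0.0], [0.046, -0.999, 0.0], [0.0, -0.0, -1.0]]
ft_force: [-0.0, -0.2, -2.2]
opening: 0.0184
```

```bash
python3 -m crank '[{"gripper":1,"slide":[0,0,0.0005],"delta_rot":[0,0,0]},{"gripper":1,"slide":[0,0,0.001],"delta_rot":[0,0,0]},{"gripper":1,"slide":[0,0,0.001],"delta_rot":[0,0,0]}]'
```

```text
time_s: 24.2
eef_pos: [0.6357, 0.0752, 0.2241]
tcp_rot: [[0.999, 0.046, 0.0], [0.046, -0.999, 0.0], [0.0, -0.0, -1.0]]
ft_force: [-2.3, 0.3, 5.2]
opening: 0.018
```

```bash
python3 -m crank '[{"gripper":-0.2,"slide":[0,0,0],"delta_rot":[0,0,0]},{"gripper":-0.2,"slide":[0,0,0],"delta_rot":[0,0,0]},{"gripper":-0.2,"slide":[0,0,0],"delta_rot":[0,0,0]},{"gripper":-0.2,"slide":[0,0,-0.01],"delta_rot":[0,0,0]},{"gripper":-0.2,"slide":[0,0,-0.05],"delta_rot":[0,0,0]},{"gripper":-0.2,"slide":[0,0,-0.1],"delta_rot":[0,0,0]},{"gripper":-0.2,"slide":[0,0,-0.12],"delta_rot":[0,0,0]},{"gripper":-0.2,"slide":[0,0,-0.12],"delta_rot":[0,0,0]}]'
python3 - <<'E'
from h import *
c=snap("wrist","w24");s=st()
for a,b in ((.006,.011),(.05,.056),(.056,.07)):
    p=pts(c,.635,.075,.04,a,b)
    if len(p)>5: print(a,b,len(p),p.mean(0).round(4),rect(p))
R=np.array(s['tcp_rot']);print((R.T@(np.array([.453,.1605,.3])-s['eef_pos'])).round(3))
E
```

```text
time_s: 25.0
eef_pos: [0.6376, 0.0748, 0.3492]
tcp_rot: [[0.999, 0.046, 0.011], [0.046, -0.999, 0.002], [0.011, -0.002, -1.0]]
ft_force: [0.2, 0.4, -0.3]
opening: 0.0511
t 25.05 eef [0.6365 0.0749 0.3463] open 0.0512 F [ 0.4 -0.1 -0.3] yawx 2.6
0.006 0.011 1279 [0.6486 0.076  0.0076] [639.3  74.7  63.3  72.3   2.6]
0.05 0.056 255 [0.6455 0.0757 0.0525] [637.9  75.4  40.2  29.1   1.8]
0.056 0.07 923 [0.6391 0.0757 0.0609] [638.   75.7  32.8  19.8   3.1]
[-0.18  -0.094  0.045]
```

View pics/w24.png

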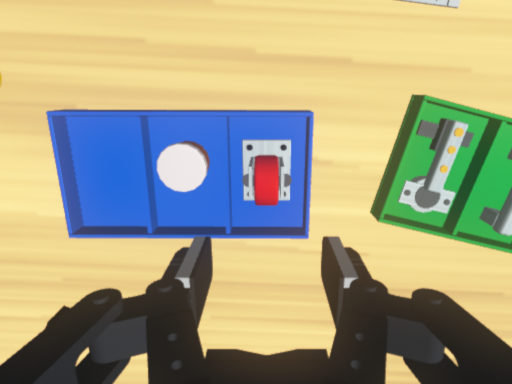

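```bash
python3 -m crank '[{"gripper":-0.8,"slide":[-0.03,-0.015,0],"delta_rot":[0,0,-0.145]},{"gripper":-0.8,"slide":[-0.06,-0.03,0],"delta_rot":[0,0,-0.29]},{"gripper":-0.8,"slide":[-0.09,-0.045,0],"delta_rot":[0,0,-0.435]},{"gripper":-0.8,"slide":[-0.12,-0.06,0],"delta_rot":[0,0,-0.58]},{"gripper":-0.8,"slide":[-0.15,-0.078,0],"delta_rot":[0,0,-0.725]},{"gripper":-0.8,"slide":[-0.18,-0.094,0],"delta_rot":[0,0,-0.87]},{"gripper":-0.8,"slide":[-0.18,-0.094,0],"delta_rot":[0,0,-1.015]},{"gripper":-0.8,"slide":[-0.18,-0.094,0],"delta_rot":[0,0,-1.16]}]'
python3 -m crank '[{"gripper":-0.8,"slide":[0,0,0.01],"delta_rot":[0,0,-0.14]},{"gripper":-0.8,"slide":[0,0,0.02],"delta_rot":[0,0,-0.28]},{"gripper":-0.8,"slide":[0,0,0.03],"delta_rot":[0,0,-0.41]},{"gripper":-0.8,"slide":[0,0,0.03],"delta_rot":[0,0,-0.41]},{"gripper":-0.8,"slide":[0,0,0.03],"delta_rot":[0,0,-0.41]},{"gripper":-0.8,"slide":[0,0,0.03],"delta_rot":[0,0,-0.41]}]'
python3 - <<'E'
from h import *
c=snap("wrist","w25");s=st()
for a,b in ((.016,.024),(.024,.036)):
    p=pts(c,.453,.161,.035,a,b)
    if len(p)>5: print(a,b,len(p),p.mean(0).round(4),rect(p),cv2.minEnclosingCircle((p[:,:2]*1e3).astype(np.float32)))
R=np.array(s['tcp_rot']);print(s['joint_pos'][6],(R.T@(np.array([.453,.1605,.19])-s['eef_pos'])).round(4))
E
```

```text
time_s: 25.85
eef_pos: [0.4492, 0.1612, 0.3415]
tcp_rot: [[0.348, 0.937, -0.004], [0.937, -0.348, -0.001], [-0.003, -0.003, -1.0]]
ft_force: [-0.3, -0.1, 0.1]
opening: 0.0766
time_s: 26.45
eef_pos: [0.4513, 0.1606, 0.3131]
tcp_rot: [[-0.044, 0.999, -0.0], [0.999, 0.044, -0.0], [-0.0, -0.0, -1.0]]
ft_force: [-0.2, -0.2, 0.9]
opening: 0.0768
t 26.5 eef [0.4515 0.1607 0.3134] open 0.0771 F [-0.5 -0.1  0.9] yawx 92.5
0.016 0.024 64 [0.4505 0.1724 0.0217] [452.5 167.2  17.2  35.6  76.3] ((450.47210693359375, 158.80694580078125), 17.779117584228516)
0.024 0.036 1429 [0.4504 0.16   0.0298] [450.4 158.6  34.5  34.8  58.2] ((450.63116455078125, 158.46975708007812), 17.820070266723633)
-0.367582633865554 [-0.0003  0.0015  0.1234]
```

View pics/w25.png

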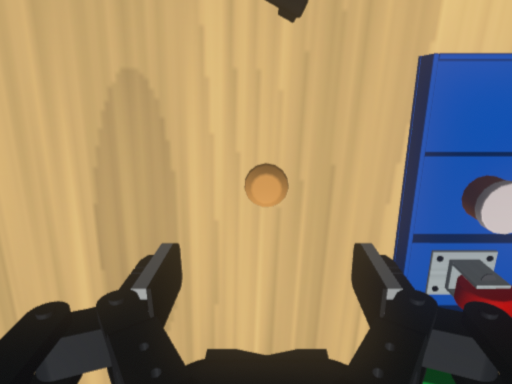

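```bash
python3 -m crank '[{"gripper":-0.8,"slide":[-0.002,-0.001,0.04],"delta_rot":[0,0,0]},{"gripper":-0.8,"slide":[-0.002,-0.001,0.08],"delta_rot":[0,0,0]},{"gripper":-0.8,"slide":[-0.002,-0.001,0.115],"delta_rot":[0,0,0]},{"gripper":-0.8,"slide":[-0.002,-0.001,0.133],"delta_rot":[0,0,0]},{"gripper":-0.8,"slide":[-0.002,-0.001,0.133],"delta_rot":[0,0,0]},{"gripper":-0.8,"slide":[-0.002,-0.001,0.133],"delta_rot":[0,0,0]},{"gripper":-0.8,"slide":[-0.002,-0.001,0.133],"delta_rot":[0,0,0]}]'
python3 -m crank '[{"gripper":1,"slide":[0,0,0],"delta_rot":[0,0,0]},{"gripper":1,"slide":[0,0,0],"delta_rot":[0,0,0]},{"gripper":1,"slide":[0,0,0],"delta_rot":[0,0,0]},{"gripper":1,"slide":[0,0,0],"delta_rot":[0,0,0]},{"gripper":1,"slide":[0,0,0],"delta_rot":[0,0,0]},{"gripper":1,"slide":[0,0,0],"delta_rot":[0,0,0]}]' 40
python3 - <<'E'
from h import *
c=snap("wrist","w26");s=st()
E
```

```text
time_s: 27.2
eef_pos: [0.4515, 0.1591, 0.1817]
tcp_rot: [[-0.045, 0.999, 0.003], [0.999, 0.045, 0.001], [0.001, 0.003, -1.0]]
ft_force: [0.2, 1.3, 0.1]
opening: 0.077
time_s: 27.8
eef_pos: [0.4509, 0.1588, 0.1812]
tcp_rot: [[-0.045, 0.999, 0.001], [0.999, 0.045, 0.001], [0.001, 0.001, -1.0]]
ft_force: [-1.3, -1.3, 5.3]
opening: 0.0336
t 27.85 eef [0.4509 0.1588 0.1812] open 0.034 F [-1.7 -1.   5.9] yawx 92.6
```

View pics/w26.png

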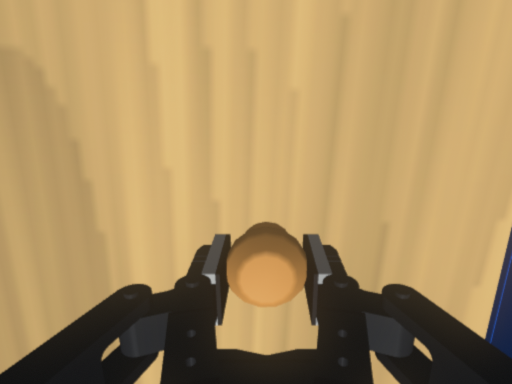

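```bash
python3 -m crank '[{"gripper":1,"slide":[0,0,-0.03],"delta_rot":[0,0,0]},{"gripper":1,"slide":[0,0,-0.07],"delta_rot":[0,0,0]},{"gripper":1,"slide":[0.008,0.025,-0.1],"delta_rot":[0,0,0]},{"gripper":1,"slide":[0.02,0.06,-0.1],"delta_rot":[0,0,0]},{"gripper":1,"slide":[0.034,0.1,-0.1],"delta_rot":[0,0,0]},{"gripper":1,"slide":[0.047,0.14,-0.1],"delta_rot":[0,0,0]},{"gripper":1,"slide":[0.057,0.17,-0.1],"delta_rot":[0,0,0]},{"gripper":1,"slide":[0.061,0.18,-0.1],"delta_rot":[0,0,0]}]'
python3 -m crank '[{"gripper":1,"slide":[0,0,0],"delta_rot":[0,0,0]},{"gripper":1,"slide":[0,0,0],"delta_rot":[0,0,0]},{"gripper":1,"slide":[0,0,0],"delta_rot":[0,0,0]}]'
python3 - <<'E'
from h import *
c=snap("wrist","w27");s=st()
R=np.array(s['tcp_rot']);print((R.T@(np.array([.6285,.2278,.185])-s['eef_pos'])).round(4))
E
```

```text
time_s: 28.65
eef_pos: [0.6299, 0.2288, 0.2804]
tcp_rot: [[-0.046, 0.999, 0.003], [0.999, 0.046, 0.001], [0.001, 0.003, -1.0]]
ft_force: [-0.4, 0.3, -0.1]
opening: 0.0339
time_s: 28.95
eef_pos: [0.626, 0.227, 0.2797]
tcp_rot: [[-0.045, 0.999, -0.002], [0.999, 0.045, -0.001], [-0.001, -0.002, -1.0]]
ft_force: [-0.4, -0.4, 0.6]
opening: 0.034
t 29.0 eef [0.6261 0.2271 0.2799] open 0.0337 F [ 0.3 -0.1 -0.4] yawx 92.6
[0.0007 0.0026 0.0949]
```

View pics/w27.png

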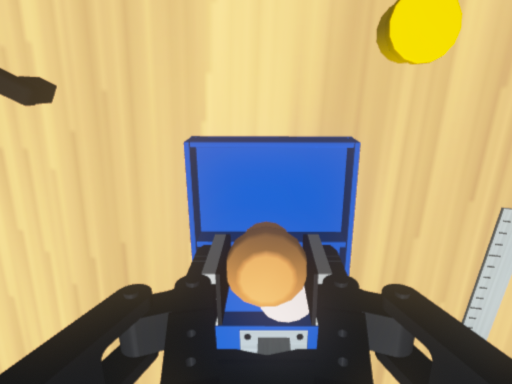

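```bash
python3 -m crank '[{"gripper":1,"slide":[0.001,0.002,0.04],"delta_rot":[0,0,0]},{"gripper":1,"slide":[0.001,0.002,0.075],"delta_rot":[0,0,0]},{"gripper":1,"slide":[0.001,0.002,0.088],"delta_rot":[0,0,0]},{"gripper":1,"slide":[0.001,0.002,0.093],"delta_rot":[0,0,0]},{"gripper":1,"slide":[0.001,0.002,0.0945],"delta_rot":[0,0,0]},{"gripper":1,"slide":[0.001,0.002,0.095],"delta_rot":[0,0,0]},{"gripper":1,"slide":[0.001,0.002,0.095],"delta_rot":[0,0,0]},{"gripper":1,"slide":[0.001,0.002,0.095],"delta_rot":[0,0,0]}]'
python3 -m crank '[{"gripper":1,"slide":[0,0,0],"delta_rot":[0,0,0]},{"gripper":1,"slide":[0,0,0.0005],"delta_rot":[0,0,0]},{"gripper":1,"slide":[0,0,0.001],"delta_rot":[0,0,0]}]'
```

```text
time_s: 29.8
eef_pos: [0.6302, 0.2291, 0.1867]
tcp_rot: [[-0.045, 0.999, 0.003], [0.999, 0.045, 0.001], [0.001, 0.003, -1.0]]
ft_force: [0.0, 0.4, -0.4]
opening: 0.0339
time_s: 30.1
eef_pos: [0.6298, 0.2289, 0.1853]
tcp_rot: [[-0.045, 0.999, 0.001], [0.999, 0.045, 0.0], [0.0, 0.001, -1.0]]
ft_force: [-1.4, -0.3, 7.2]
opening: 0.034
```

```bash
python3 -m crank '[{"gripper":-0.2,"slide":[0,0,0],"delta_rot":[0,0,0]},{"gripper":-0.2,"slide":[0,0,0],"delta_rot":[0,0,0]},{"gripper":-0.2,"slide":[0,0,0],"delta_rot":[0,0,0]},{"gripper":-0.2,"slide":[0,0,-0.01],"delta_rot":[0,0,0]},{"gripper":-0.2,"slide":[0,0,-0.05],"delta_rot":[0,0,0]},{"gripper":-0.2,"slide":[0,0,-0.1],"delta_rot":[0,0,0]},{"gripper":-0.2,"slide":[0,0,-0.15],"delta_rot":[0,0,0]},{"gripper":-0.2,"slide":[0,0,-0.2],"delta_rot":[0,0,0]}]'
python3 -m crank '[{"gripper":-0.2,"slide":[-0.05,-0.02,0],"delta_rot":[0,0,0]},{"gripper":-0.2,"slide":[-0.1,-0.05,0],"delta_rot":[0,0,0]},{"gripper":-0.2,"slide":[-0.15,-0.05,0],"delta_rot":[0,0,0]},{"gripper":-0.2,"slide":[-0.18,-0.05,0],"delta_rot":[0,0,0]},{"gripper":-0.2,"slide":[-0.18,-0.05,0],"delta_rot":[0,0,0]},{"gripper":-0.2,"slide":[-0.18,-0.05,0],"delta_rot":[0,0,0]}]'
python3 - <<'E'
from h import *
snap("wrist","w28");c=snap("scene","s28");d=snap("side","sd28");st()
for n,c in (("scene",c),("side",d)):
    p=pts(c,.629,.229,.03,.03,.045);print(n,'knob',len(p),p[:,2].max() if len(p) else 0,rect(p))
    for nm,x,y,z in (("pot",.645,.152,.03),("dark",.467,-.153,.024),("bpull",.434,.306,.024)):
        p=pts(c,x,y,.05,z,.05);print(nm,rect(p))
a=cv2.imread('pics/s28.png')[130:290,140:460];b=cv2.imread('pics/sd28.png')[120:320,100:420]
cv2.imwrite('pics/fin.png',np.vstack([cv2.resize(a,(560,280)),cv2.resize(b,(512,320),interpolation=cv2.INTER_CUBIC) if 0 else cv2.resize(b,(560,320))]))
E
```

```text
time_s: 30.9
eef_pos: [0.6291, 0.2286, 0.3868]
tcp_rot: [[-0.045, 0.999, 0.0], [0.999, 0.045, 0.0], [0.0, 0.0, -1.0]]
ft_force: [0.9, 0.3, -0.2]
opening: 0.0512
time_s: 31.5
eef_pos: [0.5876, 0.0447, 0.385]
tcp_rot: [[-0.041, 0.999, 0.001], [0.999, 0.041, 0.0], [0.0, 0.001, -1.0]]
ft_force: [-0.9, 0.7, 0.1]
opening: 0.0513
t 31.65 eef [0.5877 0.049  0.3844] open 0.0505 F [0.7 0.7 0.3] yawx 92.8
scene knob 78 0.03855575564754621 [633.1 229.7  30.7  32.6  34.1]
pot [647.7 151.5  41.9  41.5   3.1]
dark [ 471.3 -154.6   31.8   28.7   32.7]
bpull [437.8 305.9  15.7  81.6  67.1]
side knob 82 0.037844975013173854 [625.7 231.5  31.1  29.   70.9]
pot [640.5 153.1  40.9  41.1  47. ]
dark [ 462.1 -153.6   30.    28.9   31.6]
bpull [431.7 306.7  14.3  86.7  65.3]
```

View pics/fin.png

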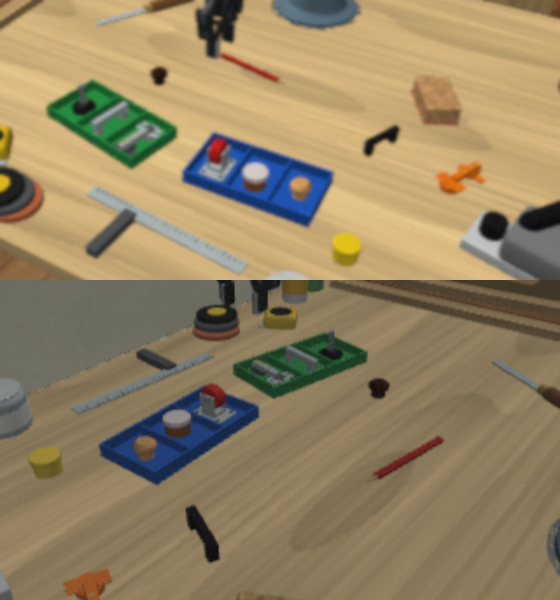

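View pics/w28.png

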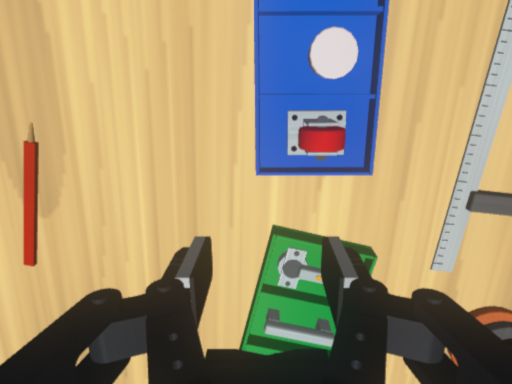

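Run:
```python
from h import *
st();print(close_job());
```

```text
t 31.65 eef [0.5877 0.049  0.3844] open 0.0505 F [0.7 0.7 0.3] yawx 92.8
the job is handed in; nothing more can be done
None
```

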